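# Clear the stones and burnish the seam of a two-metal panel

## Robot

A 7-joint arm with a two-finger parallel gripper is mounted at the origin on the work surface. World frame = base frame: x ahead of the robot, y to its left, z up, the work surface at z = 0. Lengths are in m, angles in rad, forces in N, time in s.
With the tool pointing down it reaches from about 0.4 to 0.85 m from the base axis. Payload 10.4 kg.
Tool frame: the origin (TCP) lies at the very end of the fingers, on their centre line; the grasp point (between the pads) lies 19 mm behind it; z points along the fingers, y is the line along which they close (so a half turn about z gives the same grasp; the last joint's range is limited). The gripper opens to 87 mm and grips with 3 to 60 N. Pads are 19 mm wide; open, the fingers measure 117 mm over their backs; the gripper's body (75 mm by 190 mm) begins 51 mm behind the grasp point.
Start: joints at [-1.252, 0.332, -0.065, 1.46, 0.022, 1.35, -0.088], TCP at [0.209, 0.589, 0.223] pointing down, gripper open.
Joint ranges: [-2.6, 2.6], [-0.5, 2.12], [-1.47, 1.34], [0.16, 2.42], [-1.27, 4.41], [0.06, 2.06], [-2.6, 2.6]. Speed limits (rad/s): [2.22, 2.22, 2.79, 2.79, 3.14, 3.14, 3.14].

## Interface

Orientations are given as a unit quaternion [x, y, z, w].
In Python, from bench import status, camera, order gives the robot as it stands.
- The arm moves only by the tool jog_arm, never from a script. Its argument "plan" is a list of rows, each a list of 7 numbers: the turn, a rotation vector about the tool's x, y, z in rad, then the shift along the tool's x, y, z in mm, then the opening, from -1 (shut) to 1 (fully open). A call has 1 to 12 rows; each row is the pose to reach, as a shift and turn from the pose commanded when the call began, along the tool's axes at that moment; what a row does not reach only later rows make up. A row lasts 1/10 s, in which the tool goes at most 50 mm and 8.59 degrees, less where a joint would pass 70% of its speed; a pose out of reach is approached as far as the arm can. A call with a gripper value outside its range is refused whole. The fingers move at their own pace and stop on an object; "squeeze" is the grip in N (left out, the last holds). Time passes only in rows, so rows that repeat a pose let the fingers close. It gives the time, the measured TCP pose, the force, the opening and the grip force at its end, in the units of the state.
- status.read_state(): the state, without advancing time (a new reading comes with each control period).
- camera(name): name is "scene" or "side" or "wrist"; returns a dict with "image" (400x640x3 uint8, red, green, blue), "z_map" (400x640 float32, m along the optical axis (not along the pixel's ray), 0 where there is no reading), "fx", "fy", "cx", "cy" (pixels), "world_from_camera" (4x4, takes a point from camera to world coordinates); the wrist camera has in their place "mount" (4x4, takes a point from camera to tool coordinates, whose origin is the TCP and whose axes are the flange's). Camera axes: x right, y down, z forward; pixel columns grow to the right and rows downward; lengths in m; the calibration is good to about 2 mm. The wrist camera is an equidistant fisheye: a pixel r from the principal point sees the ray r / f radians off the axis. A picture is of the moment at which its call begins: read the wrist's pose just before it.
- order.close_job(): hands the job in; it is judged then, once.
The state is a dict: "time": time; "joint_positions": joint angles; "joint_vel": joint speeds; "joint_torque": joint torques, N m; "ee_pos": TCP position; "eef_rot": TCP orientation; "ft_force": force on the tool from outside, world axes, zero at the start; "torque": the same for the moment, N m; "width": finger opening in m; "grip_force": force on a finger pad.
Only numpy, scipy, OpenCV 4.12 (cv2) and the standard library are available. Lean on these libraries where they do the work, as an engineer would, in place of code of your own. Each camera call takes 0.05 s, during which the arm holds its last target. There are 200 camera calls.

## Task

Lift the polished stones off the two-metal panel with a light grip, they chip if squeezed, and lay them side by side on the floor of the open stone case without dropping them. Then take the burnisher from its stand and draw its sprung tip slowly and lightly along the whole dark seam, from the end with the brass rivet round both corners to the other end, without straying onto the bare metal or pressing the spring solid. Put the burnisher back in its stand, close the case's lid without slamming it, and leave everything else on the bench where it is.

Things in the scene. Friction and masses are not known exactly. Their poses are not given: they have to be found in the camera images.
- panel: silver and copper panel 110 x 160 mm (x, y) centred on a dark board 180 x 240 x 18 mm, fixed. Origin under the board's centre, z up; panel top 22 mm above it. The dark seam (4 mm wide, flush) between silver (-x side) and copper has three straight legs, seam0 - seam2 - seam4 - seam6, square corners at seam2 and seam4. A flat brass rivet 9 mm across lies 13 mm beyond seam0, at the +y edge
- seam0 (a point): point on the seam, at the top surface of the panel: its start, at the rivet end (panel x -20, y +60 mm)
- seam1 (a point): point on the seam, at the top surface of the panel: middle of the first leg (x -20, y +30)
- seam2 (a point): point on the seam, at the top surface of the panel: first corner (x -20, y 0)
- seam3 (a point): point on the seam, at the top surface of the panel: middle of the second leg (x 0, y 0)
- seam4 (a point): point on the seam, at the top surface of the panel: second corner (x +20, y 0)
- seam5 (a point): point on the seam, at the top surface of the panel: middle of the third leg (x +20, y -30)
- seam6 (a point): point on the seam, at the top surface of the panel: its end (x +20, y -60)
- turquoise: polished turquoise (blue-green) stone, a rounded cushion 24 x 20 x 14 mm (x, y, z) of 22 g; origin at its centre. May be absent. It chips if the fingers press it with more than 40 N a side: take it with the lightest grip (20 to 30 N)
- carnelian: polished carnelian (orange-red) stone, a rounded cushion 24 x 20 x 14 mm (x, y, z) of 22 g; origin at its centre. May be absent. It chips if the fingers press it with more than 40 N a side: take it with the lightest grip (20 to 30 N)
- lapis: polished lapis (dark blue) stone, a rounded cushion 24 x 20 x 14 mm (x, y, z) of 22 g; origin at its centre. May be absent. It chips if the fingers press it with more than 40 N a side: take it with the lightest grip (20 to 30 N)
- jade: polished jade (green) stone, a rounded cushion 24 x 20 x 14 mm (x, y, z) of 22 g; origin at its centre. May be absent. It chips if the fingers press it with more than 40 N a side: take it with the lightest grip (20 to 30 N)
- amethyst: polished amethyst (purple) stone, a rounded cushion 24 x 20 x 14 mm (x, y, z) of 22 g; origin at its centre. May be absent. It chips if the fingers press it with more than 40 N a side: take it with the lightest grip (20 to 30 N)
- case: wooden stone case 125 x 200 x 36 mm (x, y, z), walls 6 mm, fixed; origin: centre of its underside. Blue-lined inner floor 113 x 188 mm, 6 mm above the origin. The lid is hinged at the +x rim, on a line along y at x +62.5, z 36.5 mm. Never let a stone go with its centre more than 33 mm above the origin
- lid (a joint): angle of the case's lid (rad): 0 shut, about 1.7 as found, 1.9 limit; it stays where it is left (1 to 2 N at the free edge moves it). A flat plate 125 x 200 x 8 mm, no knob, a small brass tab in the middle of its free edge; when open its outer face looks to the case's +x side. Slamming: over 1.5 rad/s near shut
- stand: wooden tool block, 60 mm high, fixed. Origin under the centre of the burnisher's round hole (24 mm across, 54 mm deep). The block reaches 35 mm to -x, +x and -y of it and 110 mm to +y, where two short gravers with mushroom handles (46 mm above the block, 62 and 92 mm from the hole) are fixed
- burnisher: spring-tipped burnisher, 120 g, hanging upright in the stand by its brass collar. Origin on its axis at the collar's underside, z up. Collar 34 mm across, 6 mm thick; black round handle 25 mm across from 6 to 66 mm above the origin (grip about 36 mm above, firmly, 60 N or more); steel shank 14 mm across down to -30 mm, sprung tip to -45 mm
- tip (a joint): how far the burnisher's sprung tip is pushed in (m): 0 free, 0.008 solid; the spring gives 0.8 N at first touch and 0.4 N more for each mm. Press it in 2 to 6 mm when burnishing. While it touches the panel move it at no more than 50 mm/s
- tip_end (a point): lowest point of the burnisher's tip, a steel ball end 8 mm across, 45 mm below the burnisher's origin when not pushed in
- pliers: bystander: red-handled pliers, 145 mm
- loupe: bystander: black eye loupe, 40 mm across, 34 mm high
- jar: bystander: amber jar with white cap, 48 mm across, 60 mm high
- hammer: bystander: hammer, 220 mm, lying
- wax: bystander: red-brown wax block 60 x 45 x 25 mm

How it is judged:
On the way, in this order (a step that is already met when the one before it is completed fails the run):
1. every stone lies in the case, let go (x of turquoise in the frame of case between -0.057 and 0.057 m and y of turquoise in the frame of case between -0.094 and 0.094 m and z of each of turquoise, carnelian, lapis, jade, amethyst in the frame of case below 0.022 m and contact force between the fingers and turquoise below 0.05 N and x of carnelian in the frame of case between -0.057 and 0.057 m and y of carnelian in the frame of case between -0.094 and 0.094 m and contact force between the fingers and carnelian below 0.05 N and x of lapis in the frame of case between -0.057 and 0.057 m and y of lapis in the frame of case between -0.094 and 0.094 m and contact force between the fingers and lapis below 0.05 N and x of jade in the frame of case between -0.057 and 0.057 m and y of jade in the frame of case between -0.094 and 0.094 m and contact force between the fingers and jade below 0.05 N and x of amethyst in the frame of case between -0.057 and 0.057 m and y of amethyst in the frame of case between -0.094 and 0.094 m and contact force between the fingers and amethyst below 0.05 N), for 0.2 s.
2. the burnisher's tip touches the seam's start at the rivet (within 6 mm) (horizontal distance between tip_end and seam0 below 0.006 m and contact force between tip and panel above 0.3 N), for 0.05 s.
3. it passes the middle of the first leg, touching (horizontal distance between tip_end and seam1 below 0.006 m and contact force between tip and panel above 0.3 N), for 0.05 s.
4. it passes the first corner, touching (horizontal distance between tip_end and seam2 below 0.006 m and contact force between tip and panel above 0.3 N), for 0.05 s.
5. it passes the middle of the second leg, touching (horizontal distance between tip_end and seam3 below 0.006 m and contact force between tip and panel above 0.3 N), for 0.05 s.
6. it passes the second corner, touching (horizontal distance between tip_end and seam4 below 0.006 m and contact force between tip and panel above 0.3 N), for 0.05 s.
7. it passes the middle of the third leg, touching (horizontal distance between tip_end and seam5 below 0.006 m and contact force between tip and panel above 0.3 N), for 0.05 s.
8. it reaches the seam's end, touching (horizontal distance between tip_end and seam6 below 0.006 m and contact force between tip and panel above 0.3 N), for 0.05 s.
At the end, for the whole second after the job is handed in: every stone that was there rests on the case's floor (not on another stone), the lid is shut (within 0.06 rad), and the burnisher hangs upright in its stand by its collar (within 12 mm and 0.12 rad) (all of step 1 and linear speed of each of turquoise, carnelian, lapis, jade, amethyst, burnisher below 0.02 m/s and value of joint lid below 0.06 rad and horizontal distance between burnisher and stand below 0.012 m and z of burnisher in the frame of stand between 0.055 and 0.066 m and angle between burnisher's own z axis and vertical below 0.12 rad); the robot touches nothing.
It fails at once if a stone is pressed by the fingers with more than 80 N in all (40 N a side) (contact force between the fingers and turquoise above 80 N or contact force between the fingers and carnelian above 80 N or contact force between the fingers and lapis above 80 N or contact force between the fingers and jade above 80 N or contact force between the fingers and amethyst above 80 N).
It fails at once if a stone is let go over the case more than 20 mm above its resting height ((x of turquoise in the frame of case between -0.057 and 0.057 m and y of turquoise in the frame of case between -0.094 and 0.094 m and z of turquoise in the frame of case above 0.033 m and contact force between the fingers and turquoise below 0.02 N) or (x of carnelian in the frame of case between -0.057 and 0.057 m and y of carnelian in the frame of case between -0.094 and 0.094 m and z of carnelian in the frame of case above 0.033 m and contact force between the fingers and carnelian below 0.02 N) or (x of lapis in the frame of case between -0.057 and 0.057 m and y of lapis in the frame of case between -0.094 and 0.094 m and z of lapis in the frame of case above 0.033 m and contact force between the fingers and lapis below 0.02 N) or (x of jade in the frame of case between -0.057 and 0.057 m and y of jade in the frame of case between -0.094 and 0.094 m and z of jade in the frame of case above 0.033 m and contact force between the fingers and jade below 0.02 N) or (x of amethyst in the frame of case between -0.057 and 0.057 m and y of amethyst in the frame of case between -0.094 and 0.094 m and z of amethyst in the frame of case above 0.033 m and contact force between the fingers and amethyst below 0.02 N)).
It fails at once if the burnisher's tip presses the panel with more than 8 N (spring solid), rubs it more than 9 mm off the seam, or moves faster than 60 mm/s while touching it (contact force between tip and panel above 8 N or (contact force between tip and panel above 0.3 N and linear speed of burnisher above 0.06 m/s) or (contact force between tip and panel above 0.3 N and not ((x of tip_end in the frame of panel between -0.029 and -0.011 m and y of tip_end in the frame of panel between -0.009 and 0.069 m) or (x of tip_end in the frame of panel between -0.029 and 0.029 m and y of tip_end in the frame of panel between -0.009 and 0.009 m) or (x of tip_end in the frame of panel between 0.011 and 0.029 m and y of tip_end in the frame of panel between -0.069 and 0.009 m)))).
It fails at once if the lid is slammed (over 1.5 rad/s within 0.2 rad of shut) (value of joint lid below 0.2 rad and velocity of joint lid below -1.5 rad/s).
It fails at once if a bystander is moved by more than 30 mm (distance of any of pliers, loupe, jar, hammer, wax from where it was at the start of the episode above 0.03 m).
Of turquoise, carnelian, lapis, jade, amethyst only 3 to 5 are there at a start; the rules pass over those that are not, and their reading is None.
At some moment in a run one of turquoise, carnelian, lapis, jade, amethyst may be knocked a few centimetres aside while the robot is not near it.
It also fails if it takes over 210 s, if anything falls off the work surface, if the arm or the gripper's body presses on something with over 40 N, if the wrist force passes 120 N, or if a joint passes its speed limit or range.

## Working session

There is one attempt and no reset: what is moved stays moved. The work goes in short steps, Python scripts to look and compute and a tool call to move; the robot and the scene stay as the last step left them, time stands still between calls to the robot, and variables do not carry over. Pictures are saved under pics/ and viewed, at most 14 in all, crops included, and the job is handed in when it is done.

Besides the shell and the picture viewer there is one more tool, called after "Request:" as name(argument=value, ...) on one line, values as JSON. jog_arm: Moves the arm, as the interface text tells. Its arguments: {"type":"object","properties":{"plan":{"type":"array"},"squeeze":{"type":"number"}},"required":["plan"]}

```bash
ls; mkdir -p pics
cat > h.py <<'E'
import numpy as np, cv2
from scipy.spatial.transform import Rotation as R
from bench import status, camera, order
def snap(name,f):
    c=camera(name); cv2.imwrite(f'pics/{f}.png',c['image'][:,:,::-1]); np.savez(f'pics/{f}.npz',**c); return c
def cloud(c):
    v,u=np.mgrid[0:400,0:640]; z=c['z_map']
    P=np.stack([(u-c['cx'])/c['fx']*z,(v-c['cy'])/c['fy']*z,z,np.ones_like(z)],-1)
    P=P@np.asarray(c['world_from_camera']).T; P=P[...,:3]; P[z==0]=np.nan; return P
E
python3 - <<'E'
from h import *
s=status.read_state(); print(s)
for n in('scene','side'):
    c=snap(n,n+'0'); print(c['fx'],c['world_from_camera'])
E
```

```text
pics
{'time': 0.0, 'joint_positions': array([-1.25160951,  0.3328438 , -0.06473189,  1.46093037,  0.02156545,
        1.34993814, -0.08849179]), 'joint_vel': array([-0.0005702 , -0.00058042,  0.00204127,  0.0003712 , -0.00067427,
       -0.00026149,  0.000141  ]), 'joint_torque': array([ 8.62954912e-04, -6.23271775e+01,  2.53388128e-02, -3.89893270e+01,
       -6.12460845e-02,  3.97165271e-02,  1.81438804e-04]), 'ee_pos': array([0.20932601, 0.58848187, 0.22177679]), 'eef_rot': array([ 1.70037377e-01,  9.85437356e-01, -7.04530553e-04, -1.09337256e-04]), 'ft_force': array([ 0.41249231, -0.26149081, -0.82127301]), 'torque': array([0.01818413, 0.02704011, 0.0194698 ]), 'grip_force': 0.0, 'width': 0.08672850922754173}
454.1402044631317 [[ 0.74908199  0.48012099 -0.45646469  0.97225575]
 [ 0.66234802 -0.55639228  0.50171977 -0.43919985]
 [-0.01308724 -0.67816773 -0.73479062  0.75258385]
 [ 0.          0.          0.          1.        ]]
415.15564934748875 [[-0.95648973 -0.21017125  0.20237449  0.36018435]
 [-0.29176268  0.6856926  -0.66685846  0.70913643]
 [ 0.00138778 -0.69688859 -0.71717806  0.83303063]
 [ 0.          0.          0.          1.        ]]
```

View pics/scene0.png

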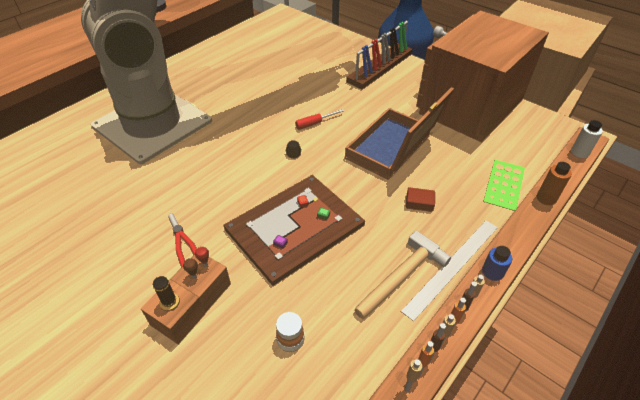

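View pics/side0.png

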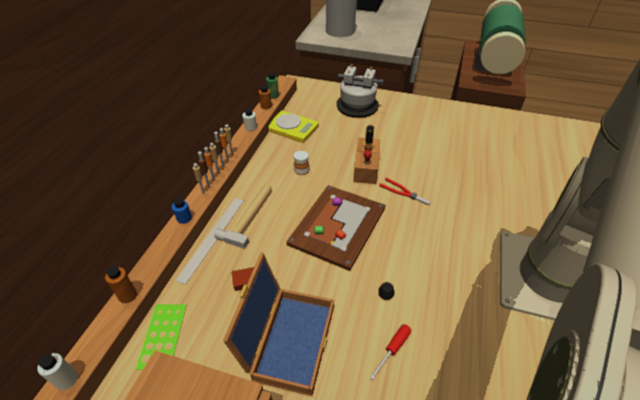

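The scene shows three stones on the panel: carnelian (302,201), jade (323,213) and amethyst (280,241). The stand with the burnisher is at (165,290) and the open case at (390,140). I'll rectify both views into a top-down map.

```bash
cat >> h.py <<'E'
def ortho(cs,x0,x1,y0,y1,res,zmax=9):
    # image: col = (y1-y)/res (robot's left on the left), row=(x1-x)/res ; highest point wins
    h=int((x1-x0)/res);w=int((y1-y0)/res); im=np.zeros((h,w,3),np.uint8); zb=np.full((h,w),-1.)
    for c in cs:
        P=cloud(c); P=cv2.resize(P,None,fx=3,fy=3,interpolation=cv2.INTER_NEAREST if 0 else cv2.INTER_LINEAR).reshape(-1,3)
        C=cv2.resize(c['image'],None,fx=3,fy=3).reshape(-1,3)
        ok=np.isfinite(P).all(1)&(P[:,2]<zmax); P=P[ok];C=C[ok]
        r=((x1-P[:,0])/res).astype(int);q=((y1-P[:,1])/res).astype(int)
        m=(r>=0)&(r<h)&(q>=0)&(q<w); r,q,z,C=r[m],q[m],P[m,2],C[m]
        o=np.argsort(z); r,q,z,C=r[o],q[o],z[o],C[o]
        b=z>=zb[r,q]; im[r[b],q[b]]=C[b]; zb[r[b],q[b]]=z[b]
    return im,zb
E
python3 - <<'E'
from h import *
L=[dict(np.load(f'pics/{n}0.npz')) for n in('scene','side')]
for n,c in zip('ab',L):
    P=cloud(c); print(np.nanmin(P[...,2]))
im,zb=ortho(L[:1],.1,.85,-.5,.6,.00185)
cv2.imwrite('pics/orthoA.png',im[:,:,::-1]); print(im.shape)
im2,_=ortho(L[1:],.1,.85,-.5,.6,.00185)
cv2.imwrite('pics/orthoB.png',im2[:,:,::-1])
cv2.imwrite('pics/orthoAB.png',np.vstack([cv2.resize(i,(592,300))  for i in (im,im2)])[:,:,::-1])
# stones
for n,c in zip(('scene','side'),L):
    P=cloud(c); hsv=cv2.cvtColor(c['image'],cv2.COLOR_RGB2HSV).astype(int)
    H,S,V=hsv[...,0],hsv[...,1],hsv[...,2]
    # on-panel stuff: z in .026-.045
    m=(P[...,2]>.027)&(P[...,2]<.045)&(S>130)&(V>70)
    k,lab,st,ce=cv2.connectedComponentsWithStats(m.astype(np.uint8))
    for i in range(1,k):
        if st[i,4]>25:
            q=lab==i; print(n,st[i].tolist(),np.median(c['image'][q],0),np.nanmean(P[q],0).round(4),np.nanpercentile(P[q],98,axis=0).round(4),np.nanpercentile(P[q],2,axis=0).round(4))
E
```

```text
-0.7628085641322006
-0.6587686586639236
(405, 594, 3)
scene [441, 87, 87, 47, 420] [79. 56. 35.] [0.6619 0.5421 0.0359] [0.7011 0.7282 0.0447] [0.5829 0.4973 0.0273]
scene [417, 98, 15, 12, 78] [81.5 56.  37. ] [0.5233 0.5016 0.0365] [0.5437 0.5061 0.0443] [0.5039 0.4975 0.0275]
scene [346, 108, 72, 64, 496] [113.5  76.5  49. ] [0.508  0.3179 0.0348] [0.5972 0.4294 0.0402] [0.4669 0.2293 0.0274]
scene [408, 188, 18, 14, 95] [161.  76.  51.] [0.6842 0.2159 0.0279] [0.6976 0.2392 0.0299] [0.6695 0.1944 0.0271]
scene [424, 193, 11, 13, 32] [160.5  77.   51. ] [0.7151 0.2258 0.0281] [0.7292 0.2427 0.0302] [0.702  0.2144 0.0271]
scene [298, 195, 11, 12, 95] [220.  80.  56.] [0.5154 0.0346 0.036 ] [0.5261 0.0464 0.04  ] [0.5028 0.024  0.0277]
scene [146, 272, 83, 67, 452] [82. 58. 37.] [ 0.5433 -0.2834  0.036 ] [ 0.5578 -0.1993  0.0446] [ 0.5004 -0.346   0.0275]
scene [277, 328, 26, 18, 153] [119.  79.  48.] [ 0.7113 -0.2118  0.0346] [ 0.7221 -0.1874  0.0406] [ 0.6891 -0.2237  0.0297]
side [574, 0, 66, 7, 206] [94. 68. 40.] [-0.4179 -1.8893  0.0353] [-0.2617 -1.8749  0.0443] [-0.5465 -1.902   0.0274]
side [293, 161, 16, 8, 72] [115.  66.  24.] [ 0.6938 -0.1875  0.0339] [ 0.7181 -0.1773  0.0425] [ 0.676  -0.2062  0.0273]
side [354, 171, 24, 7, 109] [88. 56. 29.] [ 0.4998 -0.2009  0.0364] [ 0.5332 -0.1938  0.0444] [ 0.4682 -0.2094  0.0277]
side [333, 198, 9, 7, 45] [139.  60. 133.] [ 0.5507 -0.0701  0.0359] [ 0.5606 -0.0616  0.0391] [ 0.5407 -0.0804  0.0304]
side [314, 226, 10, 7, 51] [ 80. 132.  57.] [0.5685 0.0428 0.0351] [0.5805 0.0504 0.0394] [0.5559 0.0313 0.0296]
side [335, 229, 11, 10, 69] [182.  65.  35.] [0.512  0.0407 0.0353] [0.5244 0.051  0.04  ] [0.5004 0.0278 0.0287]
side [245, 287, 89, 105, 1160] [155. 104.  54.] [0.5392 0.3403 0.0353] [0.5981 0.434  0.0429] [0.4647 0.2331 0.0277]
```

View pics/orthoAB.png

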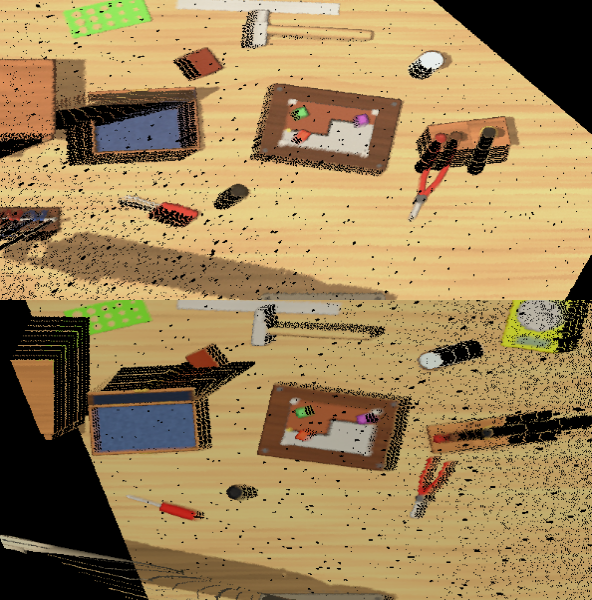

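Top-down maps: the board is centred near pixel (327,130) in the upper map, with the silver side towards the robot. The case is at (150,130) and the stand at (465,140). Next I fit poses from both clouds.

Run:
```python
from h import *
from scipy.optimize import minimize
L=[dict(np.load(f'pics/{n}0.npz')) for n in('scene','side')]
def rect(pts,t):
    r=cv2.minAreaRect((pts*1000).astype(np.float32)); print(t,[np.round(x,1) for x in r],len(pts))
for n,c in zip(('scene','side'),L):
    P=cloud(c); X,Y,Z=P[...,0],P[...,1],P[...,2]
    hsv=cv2.cvtColor(c['image'],cv2.COLOR_RGB2HSV).astype(int); H,S,V=hsv[...,0],hsv[...,1],hsv[...,2]
    def comp(m,t,mn=60):
        m=cv2.morphologyEx(m.astype(np.uint8),cv2.MORPH_OPEN,np.ones((2,2)))
        k,lab,st,ce=cv2.connectedComponentsWithStats(m); i=1+np.argmax(st[1:,4]); q=lab==i
        rect(P[q][:,:2],n+' '+t); return q
    reg=lambda a,b,d,e:(X>a)&(X<b)&(Y>d)&(Y<e)
    comp(reg(.4,.68,-.16,.17)&(Z>.0135)&(Z<.026),'board')
    comp(reg(.4,.7,.17,.5)&(Z>-.002)&(Z<.012)&(H>95)&(H<135)&(S>60),'casefloor')
    comp(reg(.4,.7,.17,.48)&(Z>.030)&(Z<.042),'caserim')
    comp(reg(.4,.65,-.4,-.15)&(Z>.054)&(Z<.0635),'standtop')
    q=reg(.4,.7,-.45,-.2)&(Z>.115); print('burn top',np.nanmean(P[q],0),np.nanmin(P[q],0),np.nanmax(P[q],0))
    q=reg(.4,.7,-.45,-.15)&(Z>.062)&(Z<.072)&(H>15)&(H<32)&(S>100); print('collar?',q.sum(),np.nanmean(P[q],0))
    q=reg(.45,.8,.17,.5)&(Z>.06)&(Z<.3); print('lid',np.nanmin(P[q],0),np.nanmax(P[q],0), [ (z,np.nanmean(P[q&(abs(Z-z)<.004)],0).round(4)[:2]) for z in (.07,.1,.13,.15)])
```

```text
scene board [array([535.3, -12.4]), array([240.2, 177.7]), np.float64(79.9)] 7143
scene casefloor [array([564.5, 338.7]), array([ 65.3, 230.2]), np.float64(42.9)] 1265
scene caserim [array([546.8, 332.5]), array([149.2, 202.5]), np.float64(3.6)] 461
scene standtop [array([ 511.6, -258.8]), array([ 69.8, 170.3]), np.float64(8.6)] 2058
burn top [ 0.52147231 -0.30867233  0.12546919] [ 0.50616153 -0.320261    0.11534513] [ 0.53190437 -0.29558311  0.13051292]
collar? 121 [ 0.52603918 -0.31021139  0.06754867]
lid [0.50844019 0.23493858 0.06014062] [0.70101841 0.49999879 0.20448662] [(0.07, array([0.6169, 0.4067])), (0.1, array([0.6115, 0.3989])), (0.13, array([0.6124, 0.4056])), (0.15, array([0.616 , 0.3962]))]
side board [array([529.3, -12.6]), array([245.9, 175.9]), np.float64(79.9)] 4410
side casefloor [array([528.3, 334.6]), array([104.1, 183.6]), np.float64(5.4)] 3939
side caserim [array([530.3, 323.7]), array([128. , 218.4]), np.float64(3.4)] 1039
side standtop [array([ 514.5, -309.7]), array([ 71. , 225.7]), np.float64(6.5)] 530
burn top [ 0.51759278 -0.30348976  0.12325895] [ 0.50580309 -0.31615185  0.11508127] [ 0.52969599 -0.29290757  0.1286409 ]
collar? 24 [ 0.51820891 -0.30405631  0.06595717]
lid [0.51577344 0.2370397  0.06002942] [0.69770234 0.4999962  0.2003913 ] [(0.07, array([0.5996, 0.3486])), (0.1, array([0.6057, 0.3513])), (0.13, array([0.6124, 0.3483])), (0.15, array([0.6167, 0.3511]))]
```

Request:
jog_arm(plan=[[0,0,0,0,0,-130,0],[0,0,0,0,0,-130,0],[0,0,0,0,0,-130,0],[0,0,0,-200,-250,-130,0],[0,0,0,-200,-250,-130,0],[0,0,0,-200,-250,-130,0],[0,0,0,-200,-250,-130,0],[0,0,0,-200,-250,-130,0],[0,0,0,-200,-250,-130,0],[0,0,0,-200,-250,-130,0]])

```text
time: 1.1
ee_pos: [0.3158, 0.2819, 0.3528]
eef_rot: [0.173, 0.985, 0.0, 0.0]
ft_force: [1.1, 1.1, -0.0]
width: 0.0435
grip_force: 0.0
```

Request:
jog_arm(plan=[[0,0,-0.173,-290,-195,50,0],[0,0,-0.173,-290,-195,50,0],[0,0,-0.173,-290,-195,50,0],[0,0,-0.173,-290,-195,50,0],[0,0,-0.173,-290,-195,50,0],[0,0,-0.173,-290,-195,50,0],[0,0,-0.173,-290,-195,50,0],[0,0,-0.173,-290,-195,50,0],[0,0,-0.173,-290,-195,50,0],[0,0,-0.173,-290,-195,50,0],[0,0,-0.173,-290,-195,50,0]])

```text
time: 2.2
ee_pos: [0.5215, 0.0071, 0.3027]
eef_rot: [0.083, 0.997, 0.0, -0.0]
ft_force: [-0.1, 0.8, 0.2]
width: 0.0435
grip_force: 0.0
```

```bash
cat >> h.py <<'E'
def wsnap(f):
    s=status.read_state(); c=snap('wrist',f); T=np.eye(4); T[:3,:3]=R.from_quat(s['eef_rot']).as_matrix(); T[:3,3]=s['ee_pos']
    c['W']=T@np.asarray(c['mount']); np.savez(f'pics/{f}.npz',**c); return c
def wrays(c,u,v):
    x=(u-c['cx'])/c['fx'];y=(v-c['cy'])/c['fy'];th=np.hypot(x,y);k=np.where(th>1e-9,np.sin(th)/np.maximum(th,1e-9),1)
    return np.stack([x*k,y*k,np.cos(th)],-1)@c['W'][:3,:3].T
def wproj(c,P):
    p=(np.asarray(P)-c['W'][:3,3])@c['W'][:3,:3]; r=np.hypot(p[...,0],p[...,1]);th=np.arctan2(r,p[...,2])
    return np.stack([c['cx']+c['fx']*th*p[...,0]/r,c['cy']+c['fy']*th*p[...,1]/r],-1)
def wortho(c,x0,x1,y0,y1,res,z):
    X,Y=np.meshgrid(np.arange(x1,x0,-res),np.arange(y1,y0,-res),indexing='ij')
    uv=wproj(c,np.stack([X,Y,np.full_like(X,z)],-1)).astype(np.float32)
    return cv2.remap(c['image'],uv[...,0],uv[...,1],cv2.INTER_LINEAR)
def moves(target,yaw,tilt=None):
    """yaw: world angle of the tool's y axis (deg), tool down. prints turn z and shift mm"""
    s=status.read_state(); Q=R.from_quat(s['eef_rot']); y=np.radians(yaw)
    ey=np.array([np.cos(y),np.sin(y),0]); ez=np.array([0,0,-1.]); T=R.from_matrix(np.stack([np.cross(ey,ez),ey,ez],1))
    print('turn',(Q.inv()*T).as_rotvec().round(4),'shift',(Q.inv().apply(np.asarray(target)-s['ee_pos'])*1000).round(1),'at',s['ee_pos'].round(4),'w',round(s['width'],4))
E
python3 - <<'E'
from h import *
s=status.read_state(); print(s['ee_pos'],s['joint_positions'].round(2))
c=wsnap('w1'); print(c['mount'],c['fx'],c['cx'],c['cy'])
im=wortho(c,.43,.64,-.15,.13,.0005,.022); cv2.imwrite('pics/w1o.png',im[:,:,::-1]); print(im.shape)
E
```

```text
[0.52152556 0.00710784 0.3026724 ] [-0.69  0.06  0.62  1.63 -0.03  1.46  1.34]
[[ 8.77687286e-04 -9.54378857e-01 -2.98597099e-01  8.27706520e-02]
 [ 9.99999590e-01  9.04668271e-04  4.78593243e-05 -2.44083403e-05]
 [ 2.24455394e-04 -2.98597019e-01  9.54379259e-01 -1.62180747e-01]
 [ 0.00000000e+00  0.00000000e+00  0.00000000e+00  1.00000000e+00]] 309.70691628693146 318.51627918705924 194.77872623269104
(421, 560, 3)
```

View pics/w1o.png

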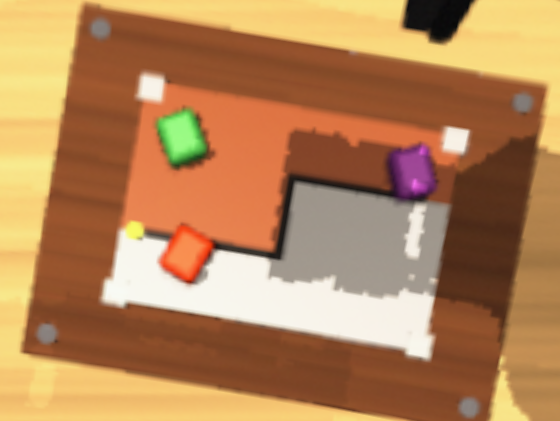

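The rectified wrist view shows jade at (182,137), carnelian at (187,253), amethyst at (411,171) and the rivet at (134,230). The seam corners are at (278,256) and (290,179), so the panel centre is about (0.5316, -0.0126) with yaw about -9.9°.

```bash
cat >> h.py <<'E'
def stones(c,x0=.43,x1=.64,y0=-.15,y1=.13,z=.031,show=True):
    im=wortho(c,x0,x1,y0,y1,.0005,z); h=cv2.cvtColor(im,cv2.COLOR_RGB2HSV).astype(int); H,S,V=h[...,0],h[...,1],h[...,2]
    M={'jade':(H>40)&(H<75)&(S>140)&(V>60),'amethyst':(H>135)&(H<165)&(S>120)&(V>50),'carnelian':((H<9)|(H>176))&(S>190)&(V>130),
       'turq':(H>76)&(H<98)&(S>120)&(V>60),'lapis':(H>105)&(H<130)&(S>150)&(V>60)}
    for n,m in M.items():
        m=cv2.morphologyEx(m.astype(np.uint8),cv2.MORPH_OPEN,np.ones((5,5)))
        k,lab,st,ce=cv2.connectedComponentsWithStats(m)
        for i in range(1,k):
            if 600<st[i,4]<4000:
                v,u=np.nonzero(lab==i); p=np.stack([x1-v*.0005,y1-u*.0005],1)*1000
                r=cv2.minAreaRect(p.astype(np.float32)); print(n,[np.round(q,1) for q in r],'mean',p.mean(0).round(1),st[i,4])
E
python3 - <<'E'
from h import *
c=dict(np.load('pics/w1.npz')); stones(c)
E
```

```text
amethyst [array([551.4, -73.8]), array([24.3, 20.5]), np.float64(12.1)] mean [551.5 -73.8] 1858
carnelian [array([512.1,  36.6]), array([20.2, 24.2]), np.float64(60.9)] mean [512.5  34.7] 874
```

```bash
sed -i "s/'jade':(H>40)&(H<75)&(S>140)&(V>60)/'jade':(H>40)\&(H<75)\&(S>90)\&(V>60)/" h.py
python3 - <<'E'
from h import *
c=dict(np.load('pics/w1.npz')); stones(c)
moves([.5515,-.0738,.08],102)
E
```

```text
jade [array([568.6,  38.8]), array([24.7, 19.9]), np.float64(19.3)] mean [568.7  38.9] 1827
amethyst [array([551.4, -73.8]), array([24.3, 20.5]), np.float64(12.1)] mean [551.5 -73.8] 1858
carnelian [array([512.1,  36.6]), array([20.2, 24.2]), np.float64(60.9)] mean [512.5  34.7] 874
turn [ 9.000e-04  2.000e-04 -3.757e-01] shift [-42.9 -74.9 222.7] at [0.5216 0.007  0.3028] w 0.0433
```

Request:
jog_arm(plan=[[0,0,-0.376,-43,-75,223,0.1],[0,0,-0.376,-43,-75,223,0.1],[0,0,-0.376,-43,-75,223,0.1],[0,0,-0.376,-43,-75,223,0.1],[0,0,-0.376,-43,-75,223,0.1],[0,0,-0.376,-43,-75,223,0.1],[0,0,-0.376,-43,-75,223,0.1],[0,0,-0.376,-43,-75,223,0.1]], squeeze=25)

```text
time: 3.05
ee_pos: [0.5531, -0.0744, 0.0818]
eef_rot: [-0.104, 0.995, 0.0, 0.002]
ft_force: [0.2, 0.4, 1.2]
width: 0.0476
grip_force: 0.0
```

Run:
```python
from h import *
moves([.5515,-.0738,.0255],102)
```

```text
turn [ 0.0004  0.0032 -0.0006] shift [ 1.6  0.9 56.3] at [ 0.5531 -0.0744  0.0818] w 0.0476
```

Request:
jog_arm(plan=[[0,0.003,0,1.5,1,30,0.1],[0,0.003,0,1.5,1,50,0.1],[0,0.003,0,1.5,1,56,0.1],[0,0.003,0,1.5,1,56,0.1],[0,0.003,0,1.5,1,56,0.1],[0,0.003,0,1.5,1,56,-0.9],[0,0.003,0,1.5,1,56,-0.9],[0,0.003,0,1.5,1,56,-0.9],[0,0.003,0,1.5,1,56,-0.9],[0,0.003,0,1.5,1,56,-0.9],[0,0.003,0,1.5,1,40,-0.9],[0,0.003,0,1.5,1,0,-0.9]], squeeze=25)

```text
time: 4.25
ee_pos: [0.548, -0.075, 0.0784]
eef_rot: [-0.103, 0.995, -0.0, -0.004]
ft_force: [1.4, 0.7, 0.5]
width: 0.0195
grip_force: 25.0
```

Request:
jog_arm(plan=[[0,0,0,0,0,-50,-0.9],[0,0,0,0,0,-100,-0.9],[0,0,0,0,30,-140,-0.9],[0,0,0.14,-37,70,-170,-0.9],[0,0,0.14,-37,115,-182,-0.9],[0,0,0.14,-37,160,-182,-0.9],[0,0,0.14,-37,205,-182,-0.9],[0,0,0.14,-37,250,-182,-0.9],[0,0,0.14,-37,295,-182,-0.9],[0,0,0.14,-37,340,-182,-0.9],[0,0,0.14,-37,380,-182,-0.9],[0,0,0.14,-37,406,-182,-0.9]])

```text
time: 5.45
ee_pos: [0.5018, 0.333, 0.2624]
eef_rot: [-0.035, 0.999, 0.0, -0.001]
ft_force: [0.5, 0.0, 0.1]
width: 0.0196
grip_force: 25.0
```

Run:
```python
from h import *
s=status.read_state(); print(s['ee_pos'],s['width'],s['grip_force'],s['joint_vel'].round(2))
c=wsnap('w2')
im=wortho(c,.43,.66,.20,.46,.0005,.036); cv2.imwrite('pics/w2o.png',im[:,:,::-1]); print(im.shape)
```

```text
[0.50178612 0.33301947 0.26241181] 0.019629125792812608 24.99962478876114 [-0.21  0.2  -0.1  -0.24 -0.05  0.05 -0.34]
(461, 520, 3)
```

View pics/w2o.png

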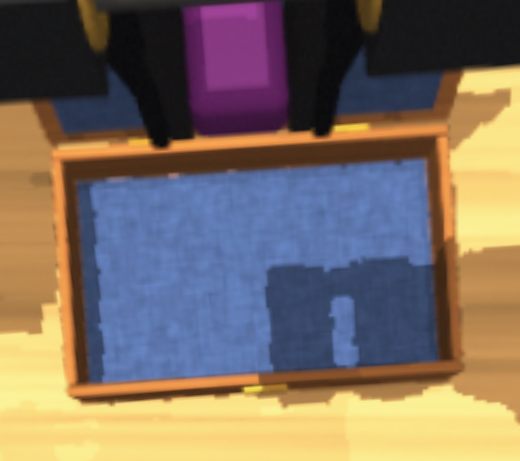

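The rim is outlined at (53,150), (448,126), (462,372) and (70,397). That puts the case centre at about (0.5294, 0.3309) with yaw 3.5°; the amethyst is held.

Run:
```python
from h import *
moves([.5115,.3779,.060],93.5)
```

```text
turn [ 0.0015 -0.0036  0.0131] shift [-15.1  39.6 201.9] at [0.5002 0.337  0.2619] w 0.0197
```

Request:
jog_arm(plan=[[0,0,0.013,-15,39.5,40,-0.9],[0,0,0.013,-15,39.5,80,-0.9],[0,0,0.013,-15,39.5,120,-0.9],[0,0,0.013,-15,39.5,160,-0.9],[0,0,0.013,-15,39.5,185,-0.9],[0,0,0.013,-15,39.5,202,-0.9],[0,0,0.013,-15,39.5,202,-0.9],[0,0,0.013,-15,39.5,202,-0.9]])

```text
time: 6.3
ee_pos: [0.5156, 0.3701, 0.0607]
eef_rot: [-0.027, 1.0, -0.0, -0.001]
ft_force: [-0.6, -0.2, 0.1]
width: 0.0198
grip_force: 25.0
```

Run:
```python
from h import *
moves([.5115,.3779,.0105],93.5)
```

```text
turn [-0.0003 -0.002  -0.0072] shift [ 3.6  8.  50.2] at [0.5156 0.3701 0.0607] w 0.0198
```

Request:
jog_arm(plan=[[0,0,-0.007,3.5,8,15,-0.9],[0,0,-0.007,3.5,8,30,-0.9],[0,0,-0.007,3.5,8,40,-0.9],[0,0,-0.007,3.5,8,46,-0.9],[0,0,-0.007,3.5,8,49,-0.9],[0,0,-0.007,3.5,8,50,-0.9],[0,0,-0.007,3.5,8,50,-0.9],[0,0,-0.007,3.5,8,50,-0.9]])

```text
time: 7.1
ee_pos: [0.5113, 0.3782, 0.0099]
eef_rot: [-0.031, 1.0, 0.0, -0.001]
ft_force: [-0.4, -0.4, -0.7]
width: 0.0199
grip_force: 25.0
```

Request:
jog_arm(plan=[[0,0,0,0,0,0,-0.3],[0,0,0,0,0,0,-0.25],[0,0,0,0,0,0,-0.25],[0,0,0,0,0,0,-0.25],[0,0,0,0,0,-20,-0.25],[0,0,0,0,0,-60,-0.25],[0,0,0,0,0,-110,0.1],[0,0,0,0,0,-160,0.1],[0,0,0,0,0,-200,0.1],[0,0,0,0,0,-240,0.1],[0,0,0,0,0,-240,0.1],[0,0,0,0,0,-240,0.1]])

```text
time: 8.3
ee_pos: [0.512, 0.3783, 0.2502]
eef_rot: [-0.031, 1.0, 0.0, -0.001]
ft_force: [-0.0, 0.1, -1.1]
width: 0.0477
grip_force: 0.0
```

Run:
```python
from h import *
c=wsnap('w3'); stones(c,.43,.64,.20,.45,.015)
moves([.5325,-.0,.25],109.3)
```

```text
amethyst [array([512.7, 378.3]), array([24.3, 19.4]), np.float64(2.9)] mean [512.5 377.9] 1607
turn [-1.000e-04 -3.600e-03 -2.757e-01] shift [   2.1 -378.6   -1. ] at [0.5114 0.378  0.2488] w 0.0477
```

Request:
jog_arm(plan=[[0,0,-0.276,2,-379,0,0.1],[0,0,-0.276,2,-379,0,0.1],[0,0,-0.276,2,-379,0,0.1],[0,0,-0.276,2,-379,0,0.1],[0,0,-0.276,2,-379,0,0.1],[0,0,-0.276,2,-379,0,0.1],[0,0,-0.276,2,-379,0,0.1],[0,0,-0.276,2,-379,0,0.1],[0,0,-0.276,2,-379,0,0.1],[0,0,-0.276,2,-379,0,0.1],[0,0,-0.276,2,-379,0,0.1],[0,0,-0.276,2,-379,0,0.1]])

```text
time: 9.55
ee_pos: [0.5327, 0.0012, 0.249]
eef_rot: [-0.169, 0.986, -0.0, -0.002]
ft_force: [-0.0, -0.6, 0.1]
width: 0.0479
grip_force: 0.0
```

Run:
```python
from h import *
c=wsnap('w4'); stones(c)
moves([.5687,.0389,.08],109.3)
```

```text
jade [array([568.5,  38.8]), array([25. , 19.5]), np.float64(20.6)] mean [568.6  38.9] 1859
carnelian [array([512.4,  36.8]), array([20.5, 23.6]), np.float64(58.2)] mean [513.6  32.6] 710
turn [ 0.0006 -0.0036  0.0025] shift [-47.1  23.6 169. ] at [0.5327 0.001  0.2491] w 0.0481
```

Request:
jog_arm(plan=[[0,0,0,-47,23.5,50,0.1],[0,0,0,-47,23.5,100,0.1],[0,0,0,-47,23.5,140,0.1],[0,0,0,-47,23.5,169,0.1],[0,0,0,-47,23.5,169,0.1],[0,0,0,-47,23.5,169,0.1],[0,0,0,-47,23.5,169,0.1]])

```text
time: 10.3
ee_pos: [0.5705, 0.0376, 0.0829]
eef_rot: [-0.168, 0.986, 0.0, 0.0]
ft_force: [0.0, 0.9, -0.5]
width: 0.0481
grip_force: 0.0
```

Run:
```python
from h import *
moves([.5686,.0389,.0255],109.6)
```

```text
turn [ 0.0001  0.0005 -0.0048] shift [ 1.4  1.9 57.4] at [0.5705 0.0376 0.0829] w 0.0481
```

Request:
jog_arm(plan=[[0,0,0,1.5,1.5,30,0.1],[0,0,0,1.5,1.5,48,0.1],[0,0,0,1.5,1.5,55,0.1],[0,0,0,1.5,1.5,55,0.1],[0,0,0,1.5,1.5,55,0.1],[0,0,0,1.5,1.5,55,0.1]])

```text
time: 10.9
ee_pos: [0.5679, 0.0384, 0.0269]
eef_rot: [-0.168, 0.986, 0.0, -0.0]
ft_force: [1.0, 0.3, -0.9]
width: 0.0478
grip_force: 0.0
```

Request:
jog_arm(plan=[[0,0,0,0,0.5,1.2,0.1],[0,0,0,0,0.5,1.2,-0.9],[0,0,0,0,0.5,1.2,-0.9],[0,0,0,0,0.5,1.2,-0.9],[0,0,0,0,0.5,1.2,-0.9],[0,0,0,0,0.5,1.2,-0.9],[0,0,0,0,0.5,-20,-0.9],[0,0,0,0,0.5,-65,-0.9],[0,0,0,0,0.5,-110,-0.9],[0,0,0,0,0.5,-155,-0.9],[0,0,0,0,0.5,-155,-0.9],[0,0,0,0,0.5,-155,-0.9]], squeeze=25)

```text
time: 12.1
ee_pos: [0.5676, 0.0389, 0.1812]
eef_rot: [-0.168, 0.986, 0.0, -0.001]
ft_force: [0.2, 0.7, -0.1]
width: 0.0197
grip_force: 25.0
```

Run:
```python
from h import *
moves([.5144,.330,.18],93.5)
```

```text
turn [ 0.0006 -0.001   0.2762] shift [-46.1 292.3   1.3] at [0.5676 0.0389 0.1812] w 0.0197
```

Request:
jog_arm(plan=[[0,0,0.1,-46,40,0,-0.9],[0,0,0.2,-46,85,0,-0.9],[0,0,0.276,-46,130,0,-0.9],[0,0,0.276,-46,175,0,-0.9],[0,0,0.276,-46,220,0,-0.9],[0,0,0.276,-46,260,0,-0.9],[0,0,0.276,-46,292,30,-0.9],[0,0,0.276,-46,292,70,-0.9],[0,0,0.276,-46,292,110,-0.9],[0,0,0.276,-46,292,120,-0.9],[0,0,0.276,-46,292,120,-0.9],[0,0,0.276,-46,292,120,-0.9]])

```text
time: 13.3
ee_pos: [0.5145, 0.3295, 0.0617]
eef_rot: [-0.03, 1.0, 0.0, -0.001]
ft_force: [0.1, 0.5, -1.0]
width: 0.0197
grip_force: 25.0
```

Run:
```python
from h import *
moves([.5144,.330,.0105],93.5)
```

```text
turn [ 0.0002 -0.0018 -0.0006] shift [-0.   0.5 51.2] at [0.5145 0.3295 0.0617] w 0.0197
```

Request:
jog_arm(plan=[[0,0,0,0,0.5,15,-0.9],[0,0,0,0,0.5,30,-0.9],[0,0,0,0,0.5,40,-0.9],[0,0,0,0,0.5,46,-0.9],[0,0,0,0,0.5,50,-0.9],[0,0,0,0,0.5,50,-0.9],[0,0,0,0,0.5,50,-0.9],[0,0,0,0,0.5,50,-0.9]])

```text
time: 14.1
ee_pos: [0.5137, 0.3302, 0.0109]
eef_rot: [-0.031, 1.0, 0.0, -0.001]
ft_force: [-0.4, -0.2, 0.1]
width: 0.0199
grip_force: 25.0
```

Request:
jog_arm(plan=[[0,0,0,0,0,0,-0.3],[0,0,0,0,0,0,-0.25],[0,0,0,0,0,0,-0.25],[0,0,0,0,0,0,-0.25],[0,0,0,0,0,-20,-0.25],[0,0,0,0,0,-60,-0.25],[0,0,0,0,0,-110,0.1],[0,0,0,0,0,-160,0.1],[0,0,0,0,0,-200,0.1],[0,0,0,0,0,-240,0.1],[0,0,0,0,0,-240,0.1],[0,0,0,0,0,-240,0.1]])

```text
time: 15.3
ee_pos: [0.5144, 0.3303, 0.251]
eef_rot: [-0.031, 1.0, 0.0, -0.001]
ft_force: [0.7, 0.0, -0.3]
width: 0.048
grip_force: 0.0
```

Run:
```python
from h import *
c=wsnap('w5'); stones(c,.43,.64,.20,.45,.015)
moves([.5124,.02,.25],60)
```

```text
jade [array([515.7, 330.3]), array([24.3, 19.6]), np.float64(3.4)] mean [515.7 330.4] 1862
amethyst [array([512.8, 378.2]), array([20.5, 24.5]), np.float64(90.0)] mean [512.3 377.5] 1270
turn [-0.0017 -0.0034  0.5849] shift [  20.4 -309.3   -0. ] at [0.5138 0.33   0.2497] w 0.0475
```

Request:
jog_arm(plan=[[0,0,0.585,20.5,-309,0,0.1],[0,0,0.585,20.5,-309,0,0.1],[0,0,0.585,20.5,-309,0,0.1],[0,0,0.585,20.5,-309,0,0.1],[0,0,0.585,20.5,-309,0,0.1],[0,0,0.585,20.5,-309,0,0.1],[0,0,0.585,20.5,-309,0,0.1],[0,0,0.585,20.5,-309,0,0.1],[0,0,0.585,20.5,-309,0,0.1],[0,0,0.585,20.5,-309,0,0.1],[0,0,0.585,20.5,-309,0,0.1],[0,0,0.585,20.5,-309,0,0.1]])

```text
time: 16.55
ee_pos: [0.5126, 0.0214, 0.2504]
eef_rot: [0.258, 0.966, -0.001, -0.001]
ft_force: [0.9, -0.4, -0.0]
width: 0.0482
grip_force: 0.0
```

Run:
```python
from h import *
c=wsnap('w6'); stones(c)
im=wortho(c,.43,.64,-.15,.13,.0005,.022); cv2.imwrite('pics/w6o.png',im[:,:,::-1])
moves([.5124,.0368,.08],60)
```

```text
carnelian [array([512.3,  36.9]), array([19.9, 24.5]), np.float64(59.6)] mean [512.   36.1] 979
turn [-0.0023 -0.0023  0.0009] shift [  7.6  13.9 170.4] at [0.5126 0.0211 0.2504] w 0.0482
```

View pics/w6o.png

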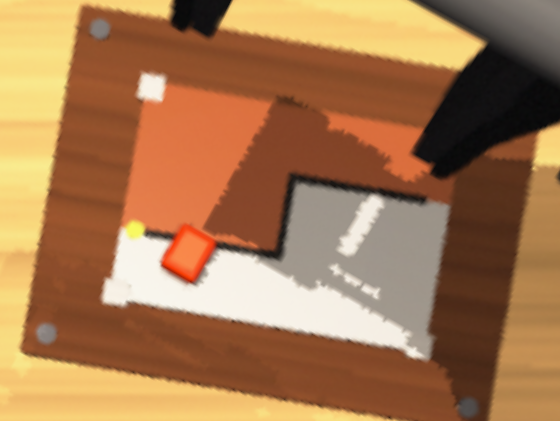

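The carnelian is still at (189,253), and the other stones are off the panel. The rivet (134,230), corners (279,256) and (291,179) and seam end (428,199) agree with the panel pose.

Request:
jog_arm(plan=[[0,0,0,7.5,14,50,0.1],[0,0,0,7.5,14,100,0.1],[0,0,0,7.5,14,140,0.1],[0,0,0,7.5,14,168,0.1],[0,0,0,7.5,14,168,0.1],[0,0,0,7.5,14,168,0.1],[0,0,0,7.5,14,168,0.1],[0,0,0,7.5,14,168,0.1]])

```text
time: 17.4
ee_pos: [0.5138, 0.0365, 0.0843]
eef_rot: [0.259, 0.966, 0.0, -0.0]
ft_force: [0.4, -0.6, -0.7]
width: 0.0479
grip_force: 0.0
```

Run:
```python
from h import *
moves([.5124,.0368,.0255],60)
```

```text
turn [ 0.0005 -0.0005 -0.0001] shift [ 1.3 -0.5 58.8] at [0.5138 0.0365 0.0843] w 0.0479
```

Request:
jog_arm(plan=[[0,0,0,1,-0.5,30,0.1],[0,0,0,1,-0.5,50,0.1],[0,0,0,1,-0.5,57,0.1],[0,0,0,1,-0.5,57,0.1],[0,0,0,1,-0.5,57,0.1],[0,0,0,1,-0.5,57,0.1]])

```text
time: 18.0
ee_pos: [0.5122, 0.0364, 0.0267]
eef_rot: [0.259, 0.966, -0.0, -0.001]
ft_force: [0.3, 1.2, 0.2]
width: 0.048
grip_force: 0.0
```

Request:
jog_arm(plan=[[0,0,0,0,0,1.2,0.1],[0,0,0,0,0,1.2,-0.9],[0,0,0,0,0,1.2,-0.9],[0,0,0,0,0,1.2,-0.9],[0,0,0,0,0,1.2,-0.9],[0,0,0,0,0,1.2,-0.9],[0,0,0,0,0,-20,-0.9],[0,0,0,0,0,-65,-0.9],[0,0,0,0,0,-110,-0.9],[0,0,0,0,0,-155,-0.9],[0,0,0,0,0,-155,-0.9],[0,0,0,0,0,-155,-0.9]], squeeze=25)

```text
time: 19.2
ee_pos: [0.5121, 0.0366, 0.1812]
eef_rot: [0.259, 0.966, 0.0, -0.001]
ft_force: [-0.9, -0.8, -0.8]
width: 0.0195
grip_force: 25.0
```

Run:
```python
from h import *
moves([.5173,.2821,.18],93.5)
```

```text
turn [ 5.000e-04 -1.500e-03 -5.845e-01] shift [118.2 215.2   1.4] at [0.5121 0.0366 0.1812] w 0.0195
```

Request:
jog_arm(plan=[[0,0,-0.1,20,36,0,-0.9],[0,0,-0.2,40,72,0,-0.9],[0,0,-0.3,60,108,0,-0.9],[0,0,-0.4,80,144,0,-0.9],[0,0,-0.5,100,180,0,-0.9],[0,0,-0.585,118,215,0,-0.9],[0,0,-0.585,118,215,0,-0.9],[0,0,-0.585,118,215,0,-0.9],[0,0,-0.585,118,215,0,-0.9],[0,0,-0.585,118,215,0,-0.9]])

```text
time: 20.2
ee_pos: [0.5173, 0.28, 0.1801]
eef_rot: [-0.029, 1.0, -0.001, -0.002]
ft_force: [-0.4, -0.8, 0.3]
width: 0.0194
grip_force: 25.0
```

Run:
```python
from h import *
c=wsnap('w7'); stones(c,.43,.64,.20,.45,.015)
moves([.5173,.2821,.0105],93.5)
```

```text
jade [array([515.8, 330.3]), array([24.7, 20.2]), np.float64(3.6)] mean [515.7 330.4] 1936
amethyst [array([512.6, 378.1]), array([25.2, 21.6]), np.float64(2.9)] mean [512.1 377. ] 1397
turn [-0.0006 -0.0033 -0.0021] shift [ -0.7   2.  169.7] at [0.5173 0.2802 0.1802] w 0.0197
```

Request:
jog_arm(plan=[[0,0,0,-0.5,2,45,-0.9],[0,0,0,-0.5,2,85,-0.9],[0,0,0,-0.5,2,115,-0.9],[0,0,0,-0.5,2,135,-0.9],[0,0,0,-0.5,2,150,-0.9],[0,0,0,-0.5,2,160,-0.9],[0,0,0,-0.5,2,166,-0.9],[0,0,0,-0.5,2,169,-0.9],[0,0,0,-0.5,2,169,-0.9],[0,0,0,-0.5,2,169,-0.9],[0,0,0,-0.5,2,169,-0.9]])

```text
time: 21.35
ee_pos: [0.5174, 0.2837, 0.0121]
eef_rot: [-0.031, 1.0, 0.0, -0.001]
ft_force: [-0.2, 0.5, 0.2]
width: 0.0197
grip_force: 25.0
```

Request:
jog_arm(plan=[[0,0,0,0,0,1.5,-0.9],[0,0,0,0,0,1.5,-0.9],[0,0,0,0,0,1.5,-0.3],[0,0,0,0,0,1.5,-0.25],[0,0,0,0,0,1.5,-0.25],[0,0,0,0,0,-20,-0.25],[0,0,0,0,0,-60,-0.25],[0,0,0,0,0,-110,0.1],[0,0,0,0,0,-160,0.1],[0,0,0,0,0,-200,0.1],[0,0,0,0,0,-240,0.1],[0,0,0,0,0,-240,0.1]])

```text
time: 22.55
ee_pos: [0.5199, 0.2844, 0.2573]
eef_rot: [-0.03, 1.0, 0.002, 0.002]
ft_force: [1.0, 0.0, -0.1]
width: 0.0475
grip_force: 0.0
```

Run:
```python
from h import *
c=wsnap('w8'); stones(c,.43,.64,.20,.45,.015)
im=wortho(c,.43,.66,.20,.46,.0005,.015); cv2.imwrite('pics/w8o.png',im[:,:,::-1])
moves([.50,-.22,.30],100)
```

```text
jade [array([515.7, 330.2]), array([24.3, 20.4]), np.float64(3.2)] mean [515.8 330.3] 1911
amethyst [array([512.5, 378.3]), array([24.2, 21.2]), np.float64(2.7)] mean [512.  377.2] 1277
carnelian [array([516.6, 283.6]), array([23. , 18.8]), np.float64(3.9)] mean [515.9 282.5] 1105
turn [ 0.0026  0.0012 -0.1135] shift [  49.5 -501.9  -47.3] at [0.5189 0.2841 0.2541] w 0.0477
```

View pics/w8o.png

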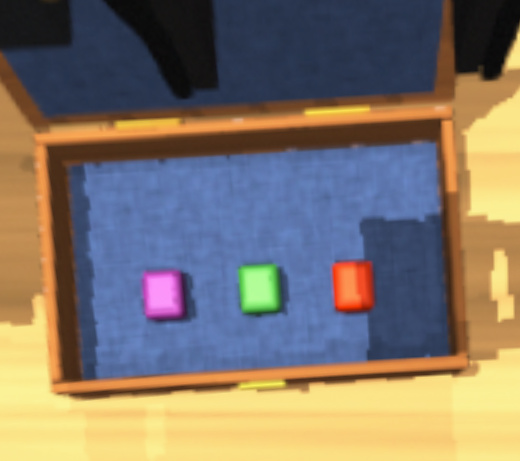

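The three stones lie side by side on the case floor at (165,295), (260,288) and (352,287). Next is the burnisher.

Request:
jog_arm(plan=[[0,0,-0.1,50,-502,-47,0.1],[0,0,-0.1,50,-502,-47,0.1],[0,0,-0.1,50,-502,-47,0.1],[0,0,-0.1,50,-502,-47,0.1],[0,0,-0.1,50,-502,-47,0.1],[0,0,-0.1,50,-502,-47,0.1],[0,0,-0.1,50,-502,-47,0.1],[0,0,-0.1,50,-502,-47,0.1],[0,0,-0.1,50,-502,-47,0.1],[0,0,-0.1,50,-502,-47,0.1],[0,0,-0.1,50,-502,-47,0.1],[0,0,-0.1,50,-502,-47,0.1]])

```text
time: 23.8
ee_pos: [0.4976, -0.2223, 0.2977]
eef_rot: [-0.078, 0.997, -0.0, -0.002]
ft_force: [0.6, 1.5, 0.0]
width: 0.0481
grip_force: 0.0
```

Request:
jog_arm(plan=[[0,0,0,0,0,0,0.1],[0,0,0,0,0,0,0.1]])

```text
time: 24.0
ee_pos: [0.499, -0.2186, 0.2981]
eef_rot: [-0.082, 0.997, 0.0, -0.002]
ft_force: [-0.4, 1.3, -0.0]
width: 0.0476
grip_force: 0.0
```

Run:
```python
from h import *
s=status.read_state(); print(s['ee_pos'],s['eef_rot'])
c=wsnap('w9')
im=wortho(c,.42,.62,-.40,-.12,.0005,.060); im2=wortho(c,.42,.62,-.40,-.12,.0005,.126)
cv2.imwrite('pics/w9o.png',im[:,:,::-1])
# handle top: dark disc in top plane
g=im2.max(2); 
cv2.imwrite('pics/w9top.png',im2[:,:,::-1])
```

```text
[ 0.49901387 -0.21858579  0.29810682] [-8.19077312e-02  9.96638129e-01  2.46607470e-04 -1.87165831e-03]
```

View pics/w9o.png

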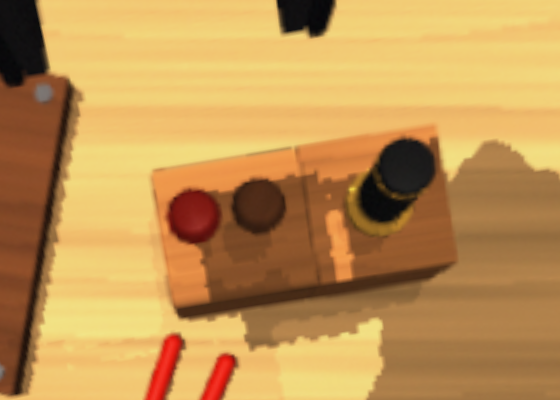

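View pics/w9top.png

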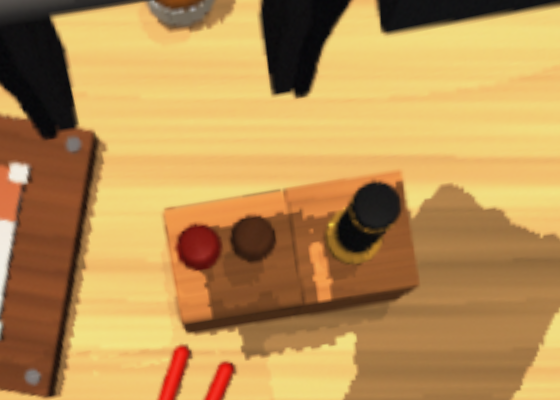

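Handle top at (376,206) in the z=0.126 map, collar at (380,202) in the z=0.060 map, so the burnisher axis is at about (0.518, -0.3085). The stand's y axis is at about 99°.

Run:
```python
from h import *
moves([.518,-.3085,.145],99)
```

```text
turn [ 0.0007 -0.0034  0.0069] shift [ -4.6 -91.8 153.2] at [ 0.499  -0.2187  0.2983] w 0.0476
```

Request:
jog_arm(plan=[[0,0,0,-4.5,-92,10,0.2],[0,0,0,-4.5,-92,10,0.2],[0,0,0,-4.5,-92,60,0.2],[0,0,0,-4.5,-92,110,0.2],[0,0,0,-4.5,-92,140,0.2],[0,0,0,-4.5,-92,150,0.2],[0,0,0,-4.5,-92,150,0.2],[0,0,0,-4.5,-92,150,0.2],[0,0,0,-4.5,-92,150,0.2]], squeeze=60)

```text
time: 24.95
ee_pos: [0.5185, -0.311, 0.1507]
eef_rot: [-0.081, 0.997, -0.001, -0.0]
ft_force: [0.3, -0.2, 0.5]
width: 0.0518
grip_force: 0.0
```

Run:
```python
from h import *
c=wsnap('w10'); im2=wortho(c,.45,.58,-.37,-.25,.0005,.126); cv2.imwrite('pics/w10.png',im2[:,:,::-1])
moves([.518,-.3085,.077],99)
```

```text
turn [-0.0013 -0.0007  0.0045] shift [-0.2  2.6 73.5] at [ 0.5183 -0.311   0.1505] w 0.0524
```

View pics/w10.png

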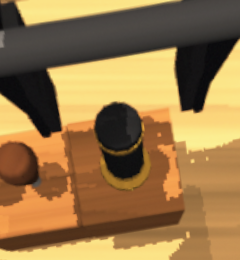

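The handle's top disc is at (120,125), i.e. (0.5175, -0.310), centred between the fingers.

Request:
jog_arm(plan=[[0,0,0,0,2,30,0.2],[0,0,0,0,2,55,0.2],[0,0,0,0,2,69,0.2],[0,0,0,0,2,72,0.2],[0,0,0,0,2,72,0.2],[0,0,0,0,2,72,0.2],[0,0,0,0,2,72,-0.8],[0,0,0,0,2,72,-0.8],[0,0,0,0,2,72,-0.8],[0,0,0,0,2,72,-0.8],[0,0,0,0,2,72,-0.8],[0,0,0,0,2,72,-0.8]], squeeze=60)

```text
time: 26.2
ee_pos: [0.5169, -0.3088, 0.0769]
eef_rot: [-0.08, 0.997, -0.0, -0.001]
ft_force: [0.1, 1.0, 1.0]
width: 0.024
grip_force: 60.0
```

Request:
jog_arm(plan=[[0,0,0,0,0,-10,-0.8],[0,0,0,0,0,-25,-0.8],[0,0,0,0,0,-45,-0.8],[0,0,0,0,0,-70,-0.8],[0,0,0,0,0,-100,-0.8],[0,0,0,0,0,-130,-0.8],[0,0,0,0,0,-140,-0.8],[0,0,0,0,0,-140,-0.8],[0,0,0,0,0,-140,-0.8]])

```text
time: 27.1
ee_pos: [0.517, -0.3083, 0.216]
eef_rot: [-0.081, 0.997, 0.0, -0.002]
ft_force: [-0.6, 0.3, -1.4]
width: 0.024
grip_force: 60.0
```

Run:
```python
from h import *
moves([.5222,.0499,.15],99)
```

```text
turn [ 0.0007 -0.0036  0.0043] shift [-62.9 352.6  66. ] at [ 0.517  -0.3083  0.216 ] w 0.024
```

Request:
jog_arm(plan=[[0,0,0,-7,40,0,-0.8],[0,0,0,-14,80,0,-0.8],[0,0,0,-21,120,0,-0.8],[0,0,0,-28,160,0,-0.8],[0,0,0,-35,200,10,-0.8],[0,0,0,-42,240,25,-0.8],[0,0,0,-49,280,40,-0.8],[0,0,0,-57,320,60,-0.8],[0,0,0,-63,352,80,-0.8],[0,0,0,-63,352,96,-0.8],[0,0,0,-63,352,96,-0.8],[0,0,0,-63,352,96,-0.8]])

```text
time: 28.3
ee_pos: [0.5221, 0.0478, 0.1201]
eef_rot: [-0.08, 0.997, -0.001, -0.002]
ft_force: [-0.3, -0.6, -1.9]
width: 0.0238
grip_force: 60.0
```

Request:
jog_arm(plan=[[0,0,0,0,0,0,-0.8],[0,0,0,0,0,0,-0.8]])

```text
time: 28.5
ee_pos: [0.5231, 0.0481, 0.1213]
eef_rot: [-0.08, 0.997, 0.0, -0.001]
ft_force: [0.1, -0.2, -1.0]
width: 0.024
grip_force: 60.0
```

Run:
```python
from h import *
s=status.read_state(); print(s['ee_pos'],s['eef_rot'],s['ft_force'])
a=camera('scene'); b=camera('side'); c=wsnap('w11')
tip=s['ee_pos']-[0,0,.0619]; t=[]
for k in (a,b):
    T=np.linalg.inv(k['world_from_camera']); p=T[:3,:3]@tip+T[:3,3]; u=k['fx']*p[0]/p[2]+k['cx'];v=k['fy']*p[1]/p[2]+k['cy']; print(u,v)
    x,y=int(u),int(v); t.append(cv2.resize(k['image'][y-35:y+25,x-40:x+40],None,fx=5,fy=5,interpolation=cv2.INTER_CUBIC))
print(wproj(c,tip))
w=wortho(c,.48,.58,-.05,.0833,.000333,.022); t2=cv2.resize(c['image'][150:330,200:440],(400,300))
w=cv2.resize(w,(400,300)); print(w.shape)
cv2.imwrite('pics/tip.png',np.vstack([np.hstack(t),np.hstack([w,t2])])[:,:,::-1])
```

```text
[0.5231205  0.04811678 0.12125526] [-7.97991360e-02  9.96810535e-01  4.20798850e-05 -9.24166591e-04] [ 0.11326266 -0.15807623 -1.0296644 ]
309.31908339131917 191.5143173655678
335.0958121261717 228.53340130552212
[317.82691913 210.80234229]
(300, 400, 3)
```

View pics/tip.png

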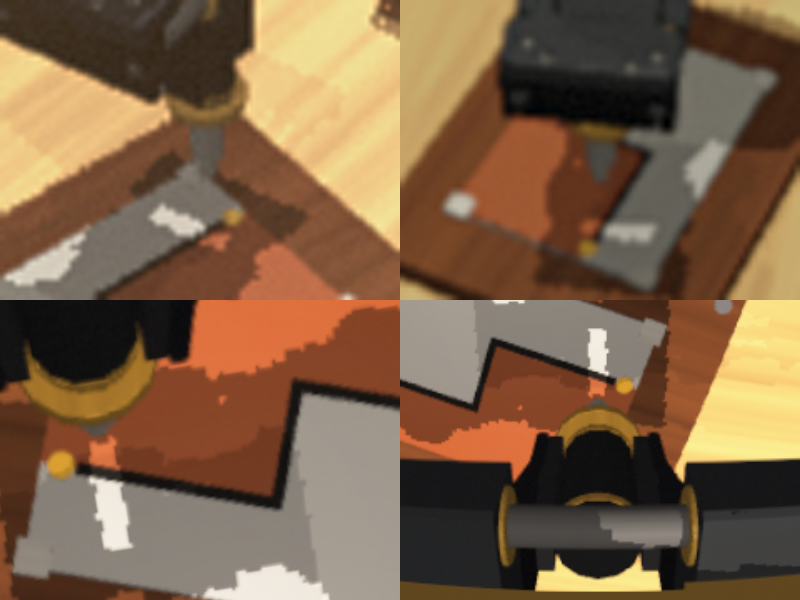

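The tip shows at (208,180) in the scene crop, (600,182) in the side crop and (599,402) in the wrist crop. All three are within about 1–2 mm of the prediction, so the grasp is straight. I'll align the tool with the panel above seam0.

Run:
```python
from h import *
moves([.5217,.0489,.095],80.1)
```

```text
turn [-1.000e-04 -2.300e-03  3.334e-01] shift [ 1.1  0.5 26. ] at [0.5229 0.0486 0.121 ] w 0.0242
```

Request:
jog_arm(plan=[[0,0,0.1,1,0.5,5,-0.8],[0,0,0.2,1,0.5,10,-0.8],[0,-0.002,0.333,1,0.5,16,-0.8],[0,-0.002,0.333,1,0.5,22,-0.8],[0,-0.002,0.333,1,0.5,25,-0.8],[0,-0.002,0.333,1,0.5,25,-0.8],[0,-0.002,0.333,1,0.5,25,-0.8],[0,-0.002,0.333,1,0.5,25,-0.8],[0,-0.002,0.333,1,0.5,25,-0.8],[0,-0.002,0.333,1,0.5,25,-0.8]])

```text
time: 29.65
ee_pos: [0.5216, 0.0492, 0.0957]
eef_rot: [0.086, 0.996, -0.0, -0.0]
ft_force: [0.1, 0.4, -1.3]
width: 0.0242
grip_force: 60.0
```

```bash
cat >> h.py <<'E'
def pan():
    s=status.read_state(); r=np.radians(-9.9); ax=np.array([[np.cos(r),np.sin(r)],[-np.sin(r),np.cos(r)]])
    Q=R.from_quat(s['eef_rot']).as_matrix(); t=s['ee_pos']+Q@[0,0.001,-.0]-[0,0,.0619]
    print('tip panel mm',(ax@(t[:2]-[.5316,-.0126])*1000).round(1),'z over panel',round((t[2]-.022)*1000,1),'tilt',Q[:2,2].round(4),'F',s['ft_force'].round(1),'w',round(s['width'],4),'t',s['time'])
E
python3 - <<'E'
from h import *
moves([.5217,.0489,.090],80.1); pan()
E
```

```text
turn [-0.0005 -0.0006  0.0013] shift [-0.1 -0.3  5.7] at [0.5216 0.0492 0.0957] w 0.0242
tip panel mm [-20.4  60.2] z over panel 11.8 tilt [-0.0007 -0.0004] F [ 0.1  0.4 -1.3] w 0.0242 t 29.65
```

Request:
jog_arm(plan=[[0,0,0,0,0,3,-0.8],[0,0,0,0,0,6,-0.8],[0,0,0,0,0,9,-0.8],[0,0,0,0,0,11,-0.8],[0,0,0,0,0,13,-0.8],[0,0,0,0,0,14.5,-0.8],[0,0,0,0,0,15.5,-0.8],[0,0,0,0,0,15.5,-0.8],[0,0,0,0,0,15.5,-0.8],[0,0,0,0,0,15.5,-0.8]])

```text
time: 30.65
ee_pos: [0.5215, 0.0491, 0.0801]
eef_rot: [0.086, 0.996, -0.0, -0.0]
ft_force: [-0.6, -0.2, 0.1]
width: 0.0243
grip_force: 60.0
```

Run:
```python
from h import *
pan()
```

```text
tip panel mm [-20.5  60.1] z over panel -3.8 tilt [-0.0009 -0.0005] F [-0.6 -0.2  0.1] w 0.0243 t 30.65
```

Run:
```python
from h import *
f=[]
for i in range(8): camera('side'); f.append(status.read_state()['ft_force'])
print(np.mean(f,0),np.std(f,0))
```

```text
[-0.910291   -0.50228606  0.76933537] [0.37670344 0.23519561 0.38142848]
```

Request:
jog_arm(plan=[[0,0,0,0,-2,0,-0.8],[0,0,0,0,-5,0,-0.8],[0,0,0,0,-8,0,-0.8],[0,0,0,0,-11,0,-0.8],[0,0,0,0,-14,0,-0.8],[0,0,0,0,-17,0,-0.8],[0,0,0,0,-20,0,-0.8],[0,0,0,0,-23,0,-0.8],[0,0,0,0,-26,0,-0.8],[0,0,0,0,-28,0,-0.8],[0,0,0,0,-30,0,-0.8],[0,0,0,0,-30,0,-0.8]])

```text
time: 32.25
ee_pos: [0.5163, 0.019, 0.08]
eef_rot: [0.086, 0.996, -0.001, -0.001]
ft_force: [0.2, -0.2, 2.4]
width: 0.024
grip_force: 60.0
```

Run:
```python
from h import *
pan()
```

```text
tip panel mm [-20.5  29.5] z over panel -3.9 tilt [-0.0011 -0.001 ] F [ 0.2 -0.2  2.4] w 0.024 t 32.25
```

Request:
jog_arm(plan=[[0,0,0,0,-2,0,-0.8],[0,0,0,0,-5,0,-0.8],[0,0,0,0,-8,0,-0.8],[0,0,0,-0.5,-11,0,-0.8],[0,0,0,-0.5,-14,0,-0.8],[0,0,0,-0.5,-17,0,-0.8],[0,0,0,-0.5,-20,0,-0.8],[0,0,0,-0.5,-23,0,-0.8],[0,0,0,-0.5,-26,0,-0.8],[0,0,0,-0.5,-28,0,-0.8],[0,0,0,-0.5,-29.5,0,-0.8],[0,0,0,-0.5,-29.5,0,-0.8]])

```text
time: 33.45
ee_pos: [0.5117, -0.01, 0.0801]
eef_rot: [0.086, 0.996, -0.001, -0.0]
ft_force: [-0.5, -0.8, 0.9]
width: 0.0237
grip_force: 60.0
```

Run:
```python
from h import *
pan()
```

```text
tip panel mm [-20.    0.1] z over panel -3.8 tilt [-0.001 -0.001] F [-0.5 -0.8  0.9] w 0.0237 t 33.45
```

Second leg, 40 mm along panel +x (tool −x).

Request:
jog_arm(plan=[[0,0,0,-2,0,0,-0.8],[0,0,0,-5,0,0,-0.8],[0,0,0,-9,0,0,-0.8],[0,0,0,-13,0,0,-0.8],[0,0,0,-17,0,0,-0.8],[0,0,0,-21,0,0,-0.8],[0,0,0,-25,0,0,-0.8],[0,0,0,-29,0,0,-0.8],[0,0,0,-33,0,0,-0.8],[0,0,0,-37,0,0,-0.8],[0,0,0,-40,0,0,-0.8],[0,0,0,-40,0,0,-0.8]])

```text
time: 34.65
ee_pos: [0.5522, -0.0166, 0.0803]
eef_rot: [0.086, 0.996, -0.001, 0.0]
ft_force: [1.9, 0.4, 0.9]
width: 0.0237
grip_force: 60.0
```

Run:
```python
from h import *
pan()
```

```text
tip panel mm [21.   0.6] z over panel -3.6 tilt [ 0.0006 -0.0011] F [1.9 0.4 0.9] w 0.0237 t 34.65
```

Request:
jog_arm(plan=[[0,0,0,0,-2,0,-0.8],[0,0,0,0,-5,0,-0.8],[0,0,0,0,-8,0,-0.8],[0,0,0,0.5,-11,0,-0.8],[0,0,0,0.5,-14,0,-0.8],[0,0,0,0.5,-17,0,-0.8],[0,0,0,0.5,-20,0,-0.8],[0,0,0,0.5,-23,0,-0.8],[0,0,0,0.5,-26,0,-0.8],[0,0,0,0.5,-28,0,-0.8],[0,0,0,0.5,-30,0,-0.8],[0,0,0,0.5,-30,0,-0.8]])

```text
time: 35.85
ee_pos: [0.5455, -0.0465, 0.0801]
eef_rot: [0.086, 0.996, -0.001, -0.0]
ft_force: [0.1, -0.1, 0.1]
width: 0.0241
grip_force: 60.0
```

Run:
```python
from h import *
pan()
```

```text
tip panel mm [ 19.5 -30. ] z over panel -3.8 tilt [-0.001  -0.0011] F [ 0.1 -0.1  0.1] w 0.0241 t 35.85
```

Request:
jog_arm(plan=[[0,0,0,0,-2,0.5,-0.8],[0,0,0,0,-5,0.5,-0.8],[0,0,0,0,-8,0.5,-0.8],[0,0,0,0,-11,0.5,-0.8],[0,0,0,0,-14,0.5,-0.8],[0,0,0,0,-17,0.5,-0.8],[0,0,0,0,-20,0.5,-0.8],[0,0,0,0,-23,0.5,-0.8],[0,0,0,0,-26,0.5,-0.8],[0,0,0,0,-29,0.5,-0.8],[0,0,0,0,-31,0.5,-0.8],[0,0,0,0,-31,0.5,-0.8]])

```text
time: 37.05
ee_pos: [0.5402, -0.0771, 0.0796]
eef_rot: [0.086, 0.996, -0.001, -0.0]
ft_force: [0.4, -0.6, 0.8]
width: 0.0242
grip_force: 60.0
```

Run:
```python
from h import *
pan(); f=[]
for i in range(8): camera('side'); f.append(status.read_state()['ft_force'])
print(np.mean(f,0)); pan()
```

```text
tip panel mm [ 19.5 -61.1] z over panel -4.3 tilt [-0.0011 -0.0012] F [ 0.4 -0.6  0.8] w 0.0242 t 37.05
[-0.61840495 -1.32710766  1.4117168 ]
tip panel mm [ 19.6 -60.5] z over panel -4.3 tilt [-0.001  -0.0009] F [-1.5 -1.7  1.4] w 0.0239 t 37.45
```

Request:
jog_arm(plan=[[0,0,0,0,0,-2,-0.8],[0,0,0,0,0,-5,-0.8],[0,0,0,0,0,-8,-0.8],[0,0,0,0,0,-12,-0.8],[0,0,0,0,0,-30,-0.8],[0,0,0,0,0,-65,-0.8],[0,0,0,0,0,-105,-0.8],[0,0,0,0,0,-136,-0.8],[0,0,0,0,0,-136,-0.8],[0,0,0,0,0,-136,-0.8]])

```text
time: 38.45
ee_pos: [0.5406, -0.076, 0.2158]
eef_rot: [0.086, 0.996, 0.0, -0.0]
ft_force: [-0.5, -0.0, -1.5]
width: 0.0241
grip_force: 60.0
```

Run:
```python
from h import *
moves([.5169,-.3088,.216],99.1)
```

```text
turn [ 3.000e-04 -2.000e-04 -3.301e-01] shift [ -16.4 -233.4   -0.3] at [ 0.5406 -0.076   0.2158] w 0.0241
```

Request:
jog_arm(plan=[[0,0,-0.05,-3,-35,0,-0.8],[0,0,-0.1,-5,-70,0,-0.8],[0,0,-0.15,-8,-105,0,-0.8],[0,0,-0.2,-10,-140,0,-0.8],[0,0,-0.25,-12,-175,0,-0.8],[0,0,-0.3,-14,-205,0,-0.8],[0,0,-0.33,-16.5,-225,0,-0.8],[0,0,-0.33,-16.5,-233.5,0,-0.8],[0,0,-0.33,-16.5,-233.5,20,-0.8],[0,0,-0.33,-16.5,-233.5,40,-0.8],[0,0,-0.33,-16.5,-233.5,50,-0.8],[0,0,-0.33,-16.5,-233.5,50,-0.8]])

```text
time: 39.65
ee_pos: [0.5161, -0.3078, 0.1639]
eef_rot: [-0.079, 0.997, 0.001, -0.002]
ft_force: [-0.1, -0.0, -1.8]
width: 0.0242
grip_force: 60.0
```

Request:
jog_arm(plan=[[0,0,0,0,0,0,-0.8],[0,0,0,0,0,0,-0.8]])

```text
time: 39.85
ee_pos: [0.5172, -0.3093, 0.1666]
eef_rot: [-0.079, 0.997, -0.0, 0.0]
ft_force: [-0.9, 0.1, -1.1]
width: 0.0242
grip_force: 60.0
```

Run:
```python
from h import *
moves([.5169,-.3088,.128],99.1); s=status.read_state(); print(s['time'],s['eef_rot'])
```

```text
turn [-0.001   0.     -0.0005] shift [ 0.2  0.6 38.6] at [ 0.5172 -0.3093  0.1666] w 0.0242
39.85 [-7.90783256e-02  9.96868288e-01 -4.80556562e-04  5.95174250e-05]
```

Request:
jog_arm(plan=[[0,0,0,0,0.5,12,-0.8],[0,0,0,0,0.5,24,-0.8],[0,0,0,0,0.5,36,-0.8],[0,0,0,0,0.5,46,-0.8],[0,0,0,0,0.5,56,-0.8],[0,0,0,0,0.5,66,-0.8],[0,0,0,0,0.5,74,-0.8],[0,0,0,0,0.5,80,-0.8],[0,0,0,0,0.5,84,-0.8],[0,0,0,0,0.5,87,-0.8],[0,0,0,0,0.5,87,-0.8],[0,0,0,0,0.5,87,-0.8]])

```text
time: 41.05
ee_pos: [0.5167, -0.3089, 0.079]
eef_rot: [-0.079, 0.997, -0.0, -0.0]
ft_force: [-0.2, -0.2, -1.7]
width: 0.0242
grip_force: 60.0
```

Lower 1.5 mm more, release, and retreat.

Request:
jog_arm(plan=[[0,0,0,0,0,1,-0.8],[0,0,0,0,0,1.8,-0.8],[0,0,0,0,0,1.8,-0.8],[0,0,0,0,0,1.8,0.2],[0,0,0,0,0,1.8,0.2],[0,0,0,0,0,1.8,0.2],[0,0,0,0,0,1.8,0.2],[0,0,0,0,0,-15,0.2],[0,0,0,0,0,-50,0.2],[0,0,0,0,0,-100,0.2],[0,0,0,0,0,-150,0.2],[0,0,0,0,0,-180,0.2]])

```text
time: 42.25
ee_pos: [0.517, -0.3098, 0.264]
eef_rot: [-0.079, 0.997, -0.001, 0.002]
ft_force: [0.2, 0.0, -0.1]
width: 0.0518
grip_force: 0.0
```

Request:
jog_arm(plan=[[0,0,0,0,100,-40,-1],[0,0,0,0,100,-40,-1],[0,0,0,0,100,-40,-1],[0,0,0,0,100,-40,-1],[0,0,0,0,100,-40,-1],[0,0,0,0,100,-40,-1]])

```text
time: 42.85
ee_pos: [0.5004, -0.2117, 0.2985]
eef_rot: [-0.078, 0.997, -0.001, -0.001]
ft_force: [0.1, 0.1, 0.2]
width: 0.0119
grip_force: 0.0
```

Run:
```python
from h import *
c=wsnap('w12'); im=wortho(c,.42,.62,-.40,-.12,.0005,.066)
k=snap('side','side1'); k2=snap('scene','scene1')
cv2.imwrite('pics/w12o.png',np.hstack([cv2.resize(im,(400,286)),cv2.resize(k2['image'][230:350,100:270],(400,286))])[:,:,::-1])
P=cloud(k); Z=P[...,2]; q=(P[...,0]>.4)&(P[...,0]<.7)&(P[...,1]>-.45)&(P[...,1]<-.26)&(Z>.115)&(Z<.16); print(P[q].mean(0),P[q].max(0))
P=cloud(k2); Z=P[...,2]; q=(P[...,0]>.4)&(P[...,0]<.7)&(P[...,1]>-.45)&(P[...,1]<-.26)&(Z>.115)&(Z<.16); print(P[q].mean(0),P[q].max(0))
# lid plane in case frame
for n in (k,k2):
    P=cloud(n); r=np.radians(3.5); d=P[...,:2]-[.5294,.3309]; xc=d[...,0]*np.cos(r)+d[...,1]*np.sin(r); yc=-d[...,0]*np.sin(r)+d[...,1]*np.cos(r)
    for z in (.06,.09,.12,.14,.155,.162,.17):
        q=(abs(P[...,2]-z)<.004)&(abs(yc)<.08)&(xc>.03)&(xc<.11); print(z,q.sum(),np.median(xc[q]).round(4) if q.any() else 0)
moves([.53,.10,.30],93.5)
```

```text
[ 0.5170856  -0.30297579  0.12413914] [ 0.52871852 -0.29250538  0.13001535]
[ 0.52130125 -0.30864433  0.12544246] [ 0.53232043 -0.2959391   0.13004325]
0.06 134 0.0689
0.09 145 0.0753
0.12 162 0.0816
0.14 167 0.086
0.155 331 0.0906
0.162 184 0.0924
0.17 31 0.0949
0.06 27 0.0765
0.09 39 0.0836
0.12 45 0.0901
0.14 47 0.094
0.155 92 0.0966
0.162 145 0.0941
0.17 23 0.0956
turn [-0.001  -0.0021  0.0947] shift [-77.4 302.9  -2.1] at [ 0.5006 -0.2112  0.2983] w 0.003
```

View pics/w12o.png

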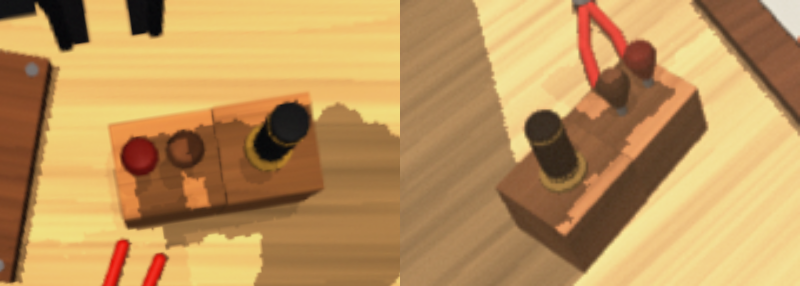

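The burnisher is back, seated by its collar with the same top height as at the start. Now the lid: it leans to about 1.8 rad, with its free edge at case x ≈ 0.095, z ≈ 0.165. I'll push it from its outer side with closed fingers.

Run:
```python
from h import *
moves([.6659,.3092,.30],93.5)
```

```text
turn [-0.001  -0.0021  0.0947] shift [-244.1  488.5   -2.6] at [ 0.5006 -0.2112  0.2983] w 0.003
```

Request:
jog_arm(plan=[[0,0,0.095,-20,44,-10,-1],[0,0,0.095,-40,88,-10,-1],[0,0,0.095,-60,132,-10,-1],[0,0,0.095,-80,176,-10,-1],[0,0,0.095,-100,220,-10,-1],[0,0,0.095,-125,260,-10,-1],[0,0,0.095,-150,300,-10,-1],[0,0,0.095,-175,340,-10,-1],[0,0,0.095,-200,380,-10,-1],[0,0,0.095,-220,420,-10,-1],[0,0,0.095,-240,460,-10,-1],[0,0,0.095,-244,488,-10,-1]], squeeze=20)

```text
time: 44.2
ee_pos: [0.6659, 0.313, 0.3056]
eef_rot: [-0.032, 0.999, -0.001, -0.002]
ft_force: [0.7, 0.2, -0.3]
width: 0.0004
grip_force: 0.0
```

Request:
jog_arm(plan=[[0,0,0,0,0,0,-1],[0,0,0,0,0,0,-1],[0,0,0,0,0,0,-1]])

```text
time: 44.5
ee_pos: [0.6657, 0.3084, 0.3082]
eef_rot: [-0.03, 1.0, -0.001, -0.0]
ft_force: [0.2, -0.9, 0.2]
width: 0.0006
grip_force: 0.0
```

Run:
```python
from h import *
moves([.6659,.3092,.14],93.5); c=wsnap('w13'); a=c['image']
k=snap('side','side2'); 
cv2.imwrite('pics/w13v.png',np.hstack([a[:,100:540],k['image'][180:,120:440][:, :].copy().repeat(1,0)[:220] if 0 else cv2.resize(k['image'][200:400,150:400],(360,288)).copy() if 0 else cv2.copyMakeBorder(cv2.resize(k['image'][200:400,150:400],(350,280)),0,120,0,0,cv2.BORDER_CONSTANT)])[:,:,::-1])
```

```text
turn [-0.0015 -0.001  -0.0003] shift [ -0.4   1.  168.2] at [0.6657 0.3084 0.3082] w 0.0006
```

View pics/w13v.png

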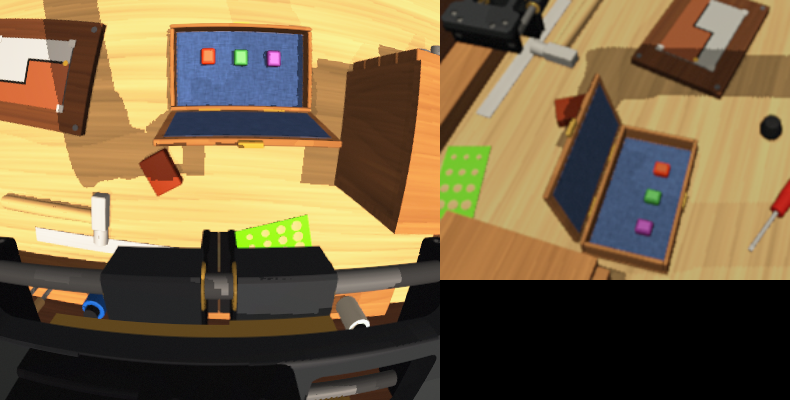

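The wrist view shows the open lid at (245,127), with the fingers well behind its free edge at (218,240) and all three stones in the case. I'll descend behind the lid.

Request:
jog_arm(plan=[[0,0,0,0,1,45,-1],[0,0,0,0,1,90,-1],[0,0,0,0,1,130,-1],[0,0,0,0,1,155,-1],[0,0,0,0,1,167,-1],[0,0,0,0,1,167,-1],[0,0,0,0,1,167,-1],[0,0,0,0,1,167,-1]])

```text
time: 45.4
ee_pos: [0.6659, 0.3114, 0.1435]
eef_rot: [-0.032, 1.0, 0.0, 0.001]
ft_force: [0.6, -0.4, 0.6]
width: 0.0006
grip_force: 0.0
```

```bash
cat >> h.py <<'E'
def case():
    s=status.read_state(); r=np.radians(3.5); d=s['ee_pos'][:2]-[.5294,.3309]
    print('case mm',np.array([d[0]*np.cos(r)+d[1]*np.sin(r),-d[0]*np.sin(r)+d[1]*np.cos(r),s['ee_pos'][2]]).round(4)*1000,'F',s['ft_force'].round(1))
def rows(th0,th1,n,w=10,sr=105):
    s=status.read_state(); r=np.radians(3.5); d=s['ee_pos'][:2]-[.5294,.3309]; x=(d[0]*np.cos(r)+d[1]*np.sin(r))*1000; z=s['ee_pos'][2]*1000
    for t in np.linspace(th0,th1,n): 
        c=np.array([62.5-sr*np.cos(t)+8*np.sin(t),36.5+sr*np.sin(t)+8*np.cos(t)]); print(round(t,2),'tool dx',round(x-c[0]-w),'dz',round(z-c[1],1))
E
python3 - <<'E'
from h import *
case(); rows(1.65,1.0,7)
E
```

```text
case mm [135.1 -27.8 143.5] F [ 0.6 -0.4  0.6]
1.65 tool dx 46 dz 2.9
1.54 tool dx 58 dz 1.8
1.43 tool dx 69 dz 1.9
1.32 tool dx 80 dz 3.2
1.22 tool dx 91 dz 5.7
1.11 tool dx 102 dz 9.4
1.0 tool dx 113 dz 14.3
```

Request:
jog_arm(plan=[[0,0,0,10,0,2,-1],[0,0,0,20,0,2,-1],[0,0,0,28,0,2,-1],[0,0,0,36,0,2,-1],[0,0,0,44,0,2,-1],[0,0,0,52,0,2,-1],[0,0,0,60,0,2,-1],[0,0,0,69,0,2,-1],[0,0,0,80,0,3,-1],[0,0,0,91,0,6,-1],[0,0,0,91,0,6,-1],[0,0,0,91,0,6,-1]])

```text
time: 46.6
ee_pos: [0.5737, 0.3058, 0.1354]
eef_rot: [-0.032, 0.999, -0.0, -0.001]
ft_force: [-0.7, -0.3, 1.1]
width: 0.0003
grip_force: 0.0
```

Run:
```python
from h import *
case(); rows(1.2,.4,11)
k=camera('side'); k2=camera('scene')
for n in (k,k2):
    P=cloud(n); r=np.radians(3.5); d=P[...,:2]-[.5294,.3309]; xc=d[...,0]*np.cos(r)+d[...,1]*np.sin(r); yc=-d[...,0]*np.sin(r)+d[...,1]*np.cos(r)
    for z in (.06,.08,.10,.12,.14):
        q=(abs(P[...,2]-z)<.004)&(yc>.03)&(yc<.09)&(xc>-.05)&(xc<.11); print(z,q.sum(),np.median(xc[q]).round(4) if q.any() else 0)
```

```text
case mm [ 42.6 -27.7 135.4] F [-0.7 -0.3  1.1]
1.2 tool dx 1 dz -1.9
1.12 tool dx 9 dz 0.9
1.04 tool dx 16 dz 4.2
0.96 tool dx 24 dz 8.2
0.88 tool dx 31 dz 12.8
0.8 tool dx 38 dz 18.0
0.72 tool dx 44 dz 23.6
0.64 tool dx 50 dz 29.7
0.56 tool dx 55 dz 36.3
0.48 tool dx 60 dz 43.3
0.4 tool dx 64 dz 50.6
0.06 20 0.0632
0.08 21 0.0545
0.1 20 0.0458
0.12 26 0.0373
0.14 27 0.028
0.06 48 0.0634
0.08 45 0.0551
0.1 54 0.0458
0.12 53 0.037
0.14 0 0
```

Request:
jog_arm(plan=[[0,0,0,9,0,1,-1],[0,0,0,16,0,4,-1],[0,0,0,24,0,8,-1],[0,0,0,31,0,13,-1],[0,0,0,38,0,18,-1],[0,0,0,44,0,23.5,-1],[0,0,0,50,0,29.5,-1],[0,0,0,55,0,36,-1],[0,0,0,60,0,43,-1],[0,0,0,64,0,50.5,-1],[0,0,0,64,0,50.5,-1],[0,0,0,64,0,50.5,-1]])

```text
time: 47.9
ee_pos: [0.51, 0.3015, 0.0847]
eef_rot: [-0.032, 0.999, -0.0, -0.001]
ft_force: [-0.1, -0.6, 0.5]
width: 0.0001
grip_force: 0.0
```

Run:
```python
from h import *
case(); rows(.4,0,11)
```

```text
case mm [-21.2 -28.2  84.7] F [-0.1 -0.6  0.5]
0.4 tool dx 0 dz -0.0
0.36 tool dx 2 dz 3.7
0.32 tool dx 3 dz 7.6
0.28 tool dx 5 dz 11.5
0.24 tool dx 6 dz 15.5
0.2 tool dx 8 dz 19.5
0.16 tool dx 9 dz 23.6
0.12 tool dx 10 dz 27.7
0.08 tool dx 10 dz 31.9
0.04 tool dx 11 dz 36.0
0.0 tool dx 11 dz 40.2
```

Request:
jog_arm(plan=[[0,0,0,2,0,4,-1],[0,0,0,3,0,8,-1],[0,0,0,5,0,12,-1],[0,0,0,6,0,15.5,-1],[0,0,0,8,0,19.5,-1],[0,0,0,9,0,23.5,-1],[0,0,0,10,0,27.5,-1],[0,0,0,10,0,31.5,-1],[0,0,0,11,0,35,-1],[0,0,0,11,0,38,-1],[0,0,0,11,0,38.5,-1],[0,0,0,11,0,38.5,-1]])

```text
time: 49.1
ee_pos: [0.4991, 0.3008, 0.0463]
eef_rot: [-0.032, 1.0, -0.0, -0.001]
ft_force: [0.3, -0.2, 0.0]
width: 0.0004
grip_force: 0.0
```

Run:
```python
from h import *
case()
```

```text
case mm [-32.1 -28.2  46.3] F [ 0.3 -0.2  0. ]
```

Request:
jog_arm(plan=[[0,0,0,0,0,1,-1],[0,0,0,0,0,1.8,-1],[0,0,0,0,0,2.4,-1],[0,0,0,0,0,2.4,-1],[0,0,0,0,0,2.4,-1]])

```text
time: 49.6
ee_pos: [0.4993, 0.3009, 0.0449]
eef_rot: [-0.032, 1.0, 0.0, -0.0]
ft_force: [-3.7, -2.3, 10.4]
width: 0.0006
grip_force: 5.1
```

Request:
jog_arm(plan=[[0,0,0,0,0,-5,-1],[0,0,0,0,0,-20,-1],[0,0,0,0,0,-60,-1],[0,0,0,0,0,-110,-1],[0,0,0,0,0,-160,-1],[0,0,0,0,-40,-210,-1],[0,0,0,0,-80,-240,-1],[0,0,0,0,-120,-240,-1],[0,0,0,0,-160,-240,-1],[0,0,0,0,-160,-240,-1],[0,0,0,0,-160,-240,-1]])

```text
time: 50.7
ee_pos: [0.5096, 0.1404, 0.2851]
eef_rot: [-0.03, 1.0, 0.001, -0.0]
ft_force: [-0.1, 0.1, 0.5]
width: 0.0
grip_force: 0.0
```

Run:
```python
from h import *
k=snap('side','side3'); P=cloud(k); r=np.radians(3.5); d=P[...,:2]-[.5294,.3309]; xc=d[...,0]*np.cos(r)+d[...,1]*np.sin(r); yc=-d[...,0]*np.sin(r)+d[...,1]*np.cos(r); Z=P[...,2]
q=(abs(yc)<.09)&(abs(xc)<.057)&(Z>.02)&(Z<.12); A=np.c_[xc[q],yc[q],np.ones(q.sum())]; print(np.linalg.lstsq(A,Z[q],rcond=None)[0],q.sum())
s=snap('scene','scene3'); 
cv2.imwrite('pics/fin.png',np.vstack([cv2.resize(s['image'],(480,300)),cv2.resize(k['image'],(480,300))])[:,:,::-1])
```

```text
[-0.00052794 -0.00068777  0.04526323] 4540
```

View pics/fin.png

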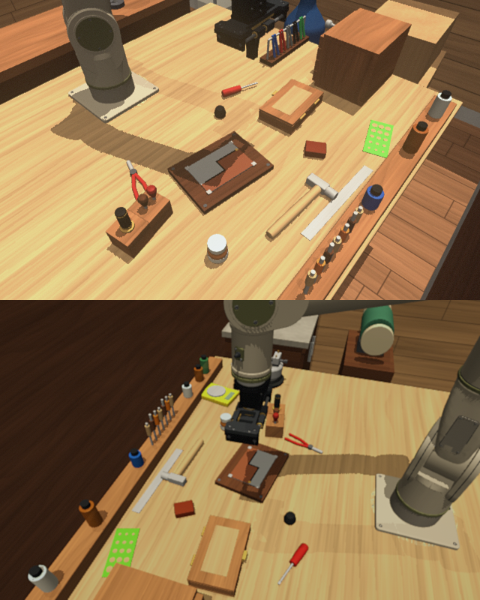

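The lid is flat and shut at (290,105), with a fitted slope of about 0. The burnisher is in its stand at (123,220) and the bystanders are where they were.

```bash
python3 -c "
from bench import order; print(order.close_job())"
```

```text
the job is handed in; nothing more can be done
None
```

I finished every step and handed the job in at about 51 s on the robot's clock, with no verdict shown: three stones (amethyst, jade and carnelian; the other two were absent) are in the case, the whole seam is burnished, the burnisher is back in its stand, the lid is shut, and the bystanders look unmoved in the final pictures.

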